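# Lay out the flotation test tools in the instrument tray

### The arm

A 6-joint arm with a two-finger parallel gripper is mounted at the origin on the work surface. World frame = base frame: x ahead of the robot, y to its left, z up, the work surface at z = 0. Lengths are in m, angles in rad, forces in N, time in s.
With the tool pointing down it reaches from about 0.375 to 0.925 m from the base axis. Payload 5.7 kg.
Tool frame: the origin (TCP) lies between the finger pads; the fingertips stand env.nose_length ahead of it and the grasp point (between the pads) lies 5 mm behind it (env.nose_length is the distance from the TCP to the fingertips, in m); z points along the fingers, y is the line along which they close (so a half turn about z gives the same grasp; the last joint's range is limited). The gripper opens to 88 mm and grips with 3 to 60 N. Pads are 20 mm wide; open, the fingers measure 115 mm over their backs; the gripper's body (75 mm by 178 mm) begins 61 mm behind the grasp point.
Start: joints at [1.137, 0.359, 1.51, -0, 1.272, -0.115], TCP at [0.188, 0.57, 0.237] pointing down, gripper open.
Joint ranges: [-2.97, 2.97], [-1.01, 2.36], [0.21, 2.38], [-0.96, 4.11], [0.2, 2.71], [-2.98, 2.98]. Speed limits (rad/s): [2.39, 2.39, 3.14, 3.14, 3.14, 3.14].

### API

Orientations are given as a rotation vector (axis times angle).
In Python, from bench import env gives the robot as it stands.
- The arm moves only by the tool play_rows, never from a script. Its argument "deltas" is a list of rows, each a list of 3 entries, a list of its own where there are three numbers: the shift along the tool's x, y, z in units of 40 mm (1.0 is 40 mm), then the turn, a rotation vector about the tool's x, y, z in units of 6 degrees (1.0 is 6 degrees), then the opening, from 0 (shut) to 1 (fully open). A call has 1 to 5 rows; each row shifts and turns the commanded pose from where the row before left it, along the tool's axes as they then stand; what a row does not reach is not made up. A row lasts 1/10 s, in which the tool goes at most 50 mm and 8.59 degrees, less where a joint would pass 70% of its speed; a pose out of reach is approached as far as the arm can. A call is refused whole if a number of a shift passes 1 or a number of a turn 1, either way. A call with a gripper value outside its range is refused whole. The fingers move at their own pace and stop on an object; "grip_force" is the grip in N (left out, the last holds). Time passes only in rows, so rows that do not move let the fingers close. It gives the time, the measured TCP pose, the force, the opening and the grip force at its end, in the units of the state.
- env.state(): the state, without advancing time (a new reading comes with each control period).
- env.snapshot(name): name is "scene" or "top" or "wrist"; returns (picture, depth): 400x640x3 uint8, red, green, blue; 400x640 float32, m along the optical axis (not along the pixel's ray), 0 where there is no reading.
- env.camera_info(name): a dict with "fx", "fy", "cx", "cy" (pixels), "k1" (the pictures are not rectified: a ray, as slopes to the right and down, at radius r is drawn at 1 + k1 r^2 times it, then the intrinsics apply), "extrinsics" (4x4, takes a point from camera to world coordinates); the wrist camera has in their place "hand_eye" (4x4, takes a point from camera to tool coordinates, whose origin is the TCP and whose axes are the flange's). Camera axes: x right, y down, z forward; pixel columns grow to the right and rows downward; lengths in m; the calibration is good to about 2 mm. A picture is of the moment at which its call begins: read the wrist's pose just before it. camera_info takes no time and is no camera call.
- env.close_job(): hands the job in; it is judged then, once.
The state is a dict: "time_s": time; "joints": joint angles; "joint_vel": joint speeds; "tau": joint torques, N m; "ee_pos": TCP position; "tcp_rot": TCP orientation; "wrist_force": force on the tool from outside, world axes, zero at the start; "torque": the same for the moment, N m; "finger_gap": opening from 0.0 (shut) to 1.0 (fully open); "grasp_force": force on a finger pad.
Only numpy, scipy, OpenCV 4.12 (cv2) and the standard library are available. Lean on these libraries where they do the work, as an engineer would, in place of code of your own. Each camera call takes 0.05 s, during which the arm holds its last target. There are 200 camera calls.

### The job

Lay the flotation tools out in the steel tray in the order they will be used, from left to right as seen from the robot: scoop, syringe, scraper, spatula, each in its own place across both rests, handle towards the robot. Three of them are drying in the sloping rack; the spatula has fallen down between the rests and must not be left under the others. Set them down gently, do not drop them, and leave the glass rod, the bottles and the jar where they are.

Things in the scene. Friction and masses are not known exactly. Their poses are not given: they have to be found in the camera images.
- rack: Fixed sloping draining rack, 256 mm wide (y), 155 high; origin on the bench. Tools lie side by side at y = 84, 28, -28, -84 mm (any order), rising towards +x at 28 degrees, handle end down against a stop, origins at x 0, z 115. Two cross rests 8 mm thick, 50 mm below and 40 mm above the origin along the slope, with 16 mm lobes between places; open beneath between the rests.
- tray: Fixed open steel tray, 250 (x) by 258 mm (y), walls 3 thick, 32 high, floor 3 thick. Origin under its centre; x away from the robot, y left. Two white cross rests, 8 mm thick, at x = -60 and +30; seats 30 mm above the bench, with round lobes 16 mm high and 32 wide (at seat height) between the four places, at y = 84, 28, -28, -84.
- place1 (a point): Place 1 of the tray from the left, for the scoop: point at seat height (where the tool's origin goes), 50 mm from the near rest and 40 mm from the far rest. Axes as the tray's: x along the place, away from the robot; z up.
- place2 (a point): Place 2 of the tray from the left, for the syringe: point at seat height (where the tool's origin goes), 50 mm from the near rest and 40 mm from the far rest. Axes as the tray's: x along the place, away from the robot; z up.
- place3 (a point): Place 3 of the tray from the left, for the scraper: point at seat height (where the tool's origin goes), 50 mm from the near rest and 40 mm from the far rest. Axes as the tray's: x along the place, away from the robot; z up.
- place4 (a point): Place 4 of the tray from the left, for the spatula: point at seat height (where the tool's origin goes), 50 mm from the near rest and 40 mm from the far rest. Axes as the tray's: x along the place, away from the robot; z up.
- scoop: Steel ore scoop, 193 mm long, 90 g. Bar handle 14 mm wide (y), 12 thick, from x = -75 to +50; then a trough 68 long, 36 wide, 14 deep, open upward, underside level with the handle's. x along it to the working end, z out of its upper side; origin on the handle's underside, 75 mm from the handle's end. Starts in the rack.
- syringe: Plastic dosing syringe, plunger home, 190 mm long, 50 g. Round barrel 20 mm in diameter from x = -64 to +72 (grip here), then a thin nozzle to +115; flange 36 wide at x = -66, thumb disc at -75. x along it to the nozzle; origin on the barrel's surface, underneath (it may roll about its axis: use its grip and tip points), 75 mm from the thumb end. Starts in the rack.
- scraper: Froth scraper, 191 mm long, 70 g: bar handle 14 mm wide (y), 12 thick, from x = -75 to +60, thin neck, and a white blade set square across the end like a hoe, 54 wide, z from -12 to +20, at x = 112 to 116. x along it to the working end, z out of its upper side; origin on the handle's underside, 75 mm from the handle's end. Starts in the rack.
- spatula: Spatula, 193 mm long, 60 g: bar handle 14 mm wide (y), 12 thick, from x = -75 to +50; flat blade 68 long, 24 wide. x along it to the working end, z out of its upper side; origin on the handle's underside, 75 mm from the handle's end. Starts flat on the tray floor between the two rests, lying crosswise (along the tray's y), beneath the places.
- scoop_grip (a point): Point on the scoop's long axis at the body's x = 0, 6 mm above the underside: middle of the handle. Axes as the body's.
- syringe_grip (a point): Point on the syringe's long axis at the body's x = 0, 10 mm above the underside: middle of the barrel. Axes as the body's.
- scraper_grip (a point): Point on the scraper's long axis at the body's x = 0, 6 mm above the underside: middle of the handle. Axes as the body's.
- spatula_grip (a point): Point on the spatula's long axis at the body's x = 0, 6 mm above the underside: middle of the handle. Axes as the body's.
- scoop_tip (a point): Outer end of the scoop's working end, on its long axis.
- syringe_tip (a point): Outer end of the syringe's working end, on its long axis.
- scraper_tip (a point): Outer end of the scraper's working end, on its long axis.
- spatula_tip (a point): Outer end of the spatula's working end, on its long axis.
- rod: Plain glass stirring rod, 10 mm in diameter, 190 mm long, in one of the places of the rack; not wanted, stays there. Origin underneath, 75 mm from its low end; x along it.
- tall_bottle: Capped reagent bottle, 60 mm in diameter, 165 mm tall, standing just off the left side of the tray, towards its far corner. Origin under its centre.
- far_bottle: Another such bottle, 60 mm in diameter, 165 mm tall, on the bench beyond the rack and tray. Origin under its centre.
- jar: Capped glass jar, 48 mm in diameter, 68 mm tall, standing beside the rack on its left. Origin under its centre.
There are look-alikes about, which are no part of the job. What is meant by the scraper is not pink or turquoise, and is the larger of those in its own colour.

How it is judged:
By the outcome, as a careful person would: the job done as asked, in the order asked, and still so for the second after the job is handed in, with the robot touching nothing.
It also fails if it takes over 72 s, if anything falls off the work surface, if the arm or the gripper's body presses on something with over 40 N, if the wrist force passes 120 N, or if a joint passes its speed limit or range.

## Working session

There is one attempt and no reset: what is moved stays moved. The work goes in short steps, Python scripts to look and compute and a tool call to move; the robot and the scene stay as the last step left them, time stands still between calls to the robot, and variables do not carry over. Pictures are saved under pics/ and viewed, at most 10 in all, crops included, and the job is handed in when it is done.

Besides the shell and the picture viewer there is one more tool, called after "Emit:" by a JSON object that holds its "name" and its "arguments". play_rows: Moves the arm, as the interface text tells. Its arguments: {"type":"object","properties":{"deltas":{"type":"array","items":{"type":"array"}},"grip_force":{"type":"number"}},"required":["deltas"]}

```bash
ls; mkdir -p pics
python3 - <<'E'
from bench import env
import cv2,numpy as np
print(env.state(), env.nose_length)
for n in("scene","top"):
    p,d=env.snapshot(n); cv2.imwrite(f"pics/{n}0.png",p[:,:,::-1]); np.savez(f"{n}0.npz",p=p,d=d)
    print(n,env.camera_info(n))
print(env.camera_info("wrist"))
E
```

```text
pics
{'time_s': 0.0, 'joints': array([ 1.13690273e+00,  3.59523241e-01,  1.51142126e+00, -2.07868690e-05,
        1.27249852e+00, -1.15089632e-01]), 'joint_vel': array([ 0.00111245, -0.00060582,  0.00063044, -0.00131024,  0.00120443,
       -0.00094431]), 'tau': array([ 3.69036643e-03, -5.15384245e+01, -2.70720953e+01,  6.75119273e-02,
        3.47206718e-02, -1.38552191e-04]), 'ee_pos': array([0.18778626, 0.56915802, 0.23580297]), 'tcp_rot': array([-4.98571803e-01, -3.10128871e+00,  2.80576534e-03]), 'wrist_force': array([0.12282448, 1.23581172, 0.48512391]), 'torque': array([ 0.03726623,  0.04499071, -0.03042474]), 'grasp_force': 0.0, 'finger_gap': 0.9995981007987277} 0.014
scene {'fx': 410.597556663753, 'fy': 410.597556663753, 'cx': 322.7865802962764, 'cy': 195.42426163745327, 'k1': -0.0685285919429853, 'extrinsics': array([[-0.37218012,  0.76927346, -0.51932677,  1.12994655],
       [ 0.92808735,  0.31546985, -0.19781973,  0.29653906],
       [ 0.01165447, -0.55560518, -0.83136458,  1.07271934],
       [ 0.        ,  0.        ,  0.        ,  1.        ]])}
top {'fx': 401.1285154
[... 161 characters left out ...]
 ,  0.1586664 ,  0.38746158],
       [-0.99993977,  0.01015725, -0.00415827,  0.05987004],
       [ 0.00249374, -0.15870129, -0.98732349,  1.11134807],
       [ 0.        ,  0.        ,  0.        ,  1.        ]])}
{'fx': 287.78429940637824, 'fy': 287.78429940637824, 'cx': 315.5525565215361, 'cy': 201.4357913443341, 'k1': -0.049428399792155076, 'hand_eye': array([[ 6.39505952e-04, -9.56948817e-01, -2.90256012e-01,
         7.88402808e-02],
       [ 9.99999795e-01,  6.06777541e-04,  2.02754703e-04,
        -4.81050984e-04],
       [-1.79050434e-05, -2.90256083e-01,  9.56949009e-01,
        -1.46457104e-01],
       [ 0.00000000e+00,  0.00000000e+00,  0.00000000e+00,
         1.00000000e+00]])}
```

View pics/top0.png

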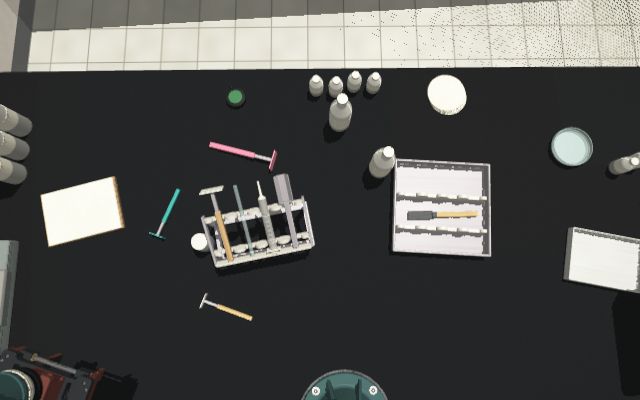

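View pics/scene0.png

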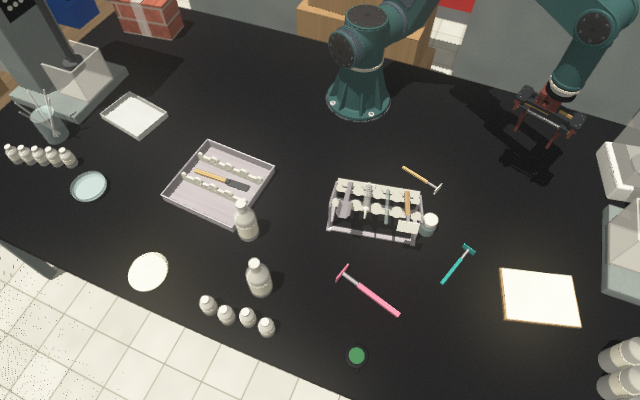

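The top view shows:
- Rack, left to right: wood-handled scraper with white blade at (218,215), glass rod (243,220), syringe (264,215), scoop (287,210).
- Tray at (442,208), with the spatula in it at (442,215), blade to the left.

Things that could be taken for the scraper:
- orange, in the rack (222,230)
- small orange, on the bench (226,307)
- pink (243,154)
- turquoise (167,213)

I choose the larger orange one, in the rack. Next I measure it and take a close crop.

```bash
cat > h.py <<'E'
import numpy as np,cv2
from bench import env
from scipy.spatial.transform import Rotation as R
def und(ci,uv):
    uv=np.atleast_2d(np.float32(uv)).reshape(-1,1,2)
    K=np.array([[ci['fx'],0,ci['cx']],[0,ci['fy'],ci['cy']],[0,0,1]])
    return cv2.undistortPoints(uv.astype(float),K,np.array([ci['k1'],0,0,0,0.]),None,None,None).reshape(-1,2)
def ext(n,st=None):
    ci=env.camera_info(n)
    if n!="wrist": return ci,ci['extrinsics']
    T=np.eye(4);T[:3,:3]=R.from_rotvec(st['tcp_rot']).as_matrix();T[:3,3]=st['ee_pos']
    return ci,T@ci['hand_eye']
def rays(n,uv,st=None):
    ci,E=ext(n,st);s=und(ci,uv);d=np.c_[s,np.ones(len(s))]@E[:3,:3].T
    return E[:3,3],d
def onz(n,uv,z,st=None):
    o,d=rays(n,uv,st);z=np.asarray(z,float);return o+d*((z-o[2])/d[:,2])[:,None]
def dep(n,uv,D,st=None):
    o,d=rays(n,uv,st);uv=np.atleast_2d(uv).astype(int);return o+d*D[uv[:,1],uv[:,0]][:,None]
def cloud(n,D,st=None):
    v,u=np.mgrid[:400,:640];o,d=rays(n,np.c_[u.ravel(),v.ravel()],st)
    return (o+d*D.reshape(-1,1)).reshape(400,640,3)
def look(name):
    st=env.state();p,d=env.snapshot("wrist");cv2.imwrite(f"pics/{name}.png",p[:,:,::-1])
    np.savez(name+".npz",p=p,d=d,ee_pos=st['ee_pos'],tcp_rot=st['tcp_rot']);return st,p,d
def goto(p,rv):
    "tool-frame shift (units 40mm) and turn (units 6deg)"
    st=env.state();A=R.from_rotvec(st['tcp_rot']);B=R.from_rotvec(rv) if np.ndim(rv)==1 else R.from_matrix(rv)
    return A.inv().apply(np.array(p)-st['ee_pos'])/.04,np.degrees((A.inv()*B).as_rotvec())/6
E
python3 - <<'E'
from h import *
z=np.load("top0.npz");D=z['d'];np.set_printoptions(precision=4,suppress=True)
names="scrHi scrLo rodHi syrHi scoopHi jar tallb farb trayTL trayTR trayBL trayBR spat".split()
px=[(213,192),(229,260),(237,188),(260,184),(282,178),(199,241),(388,151),(342,98),(396,160),(490,165),(394,254),(491,256),(442,215)]
for n,p in zip(names,dep("top",px,D)):print(n,p)
p=z['p'][:,:,::-1];a=cv2.resize(p[165:275,180:330],None,fx=4,fy=4,interpolation=2)
cv2.imwrite("pics/rackcrop.png",a)
E
```

```text
scrHi [0.5652 0.3082 0.1853]
scrLo [0.4085 0.2874 0.0922]
rodHi [ 0.6123  0.2913 -0.0039]
syrHi [ 0.6225  0.2258 -0.0006]
scoopHi [0.601  0.1479 0.1681]
jar [0.4586 0.372  0.0677]
tallb [ 0.6659 -0.1098  0.1674]
farb [ 0.8049 -0.0006  0.1642]
trayTL [ 0.6797 -0.1554  0.0322]
trayTR [ 0.6711 -0.43    0.0003]
trayBL [ 0.422  -0.1461 -0.0033]
trayBR [ 0.4135 -0.4133 -0.0009]
spat [ 0.5266 -0.279   0.0167]
```

View pics/rackcrop.png

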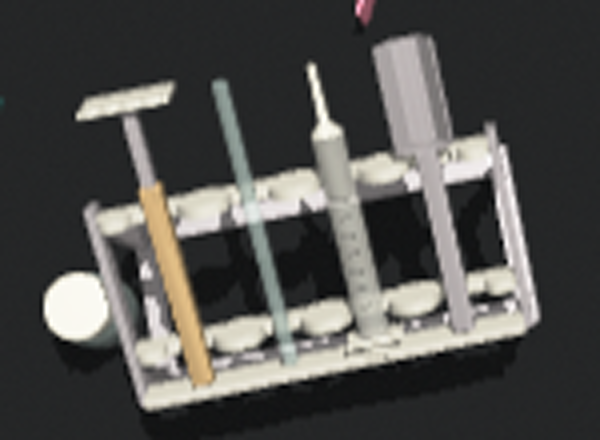

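The close crop confirms it: the orange-handled scraper with white blade is in the rack's leftmost place, then rod, syringe, scoop. Next I move the wrist camera over the rack.

Run:
```python
from h import *
np.set_printoptions(precision=2,suppress=True)
print(goto([.46,.23,.33],[0,np.pi,0]))
```

```text
(array([-9.12, -5.92, -2.34]), array([-0.02, -0.  , -3.04]))
```

Emit:
{"name": "play_rows", "arguments": {"deltas": [[[-0.91,-0.59,-0.23],[0,0,0],1],[[-0.91,-0.59,-0.23],[0,0,0],1],[[-0.91,-0.59,-0.23],[0,0,0],1],[[-0.91,-0.59,-0.23],[0,0,0],1],[[-0.91,-0.59,-0.23],[0,0,0],1]]}}

```text
time_s: 0.6
ee_pos: [0.3244, 0.399, 0.2827]
tcp_rot: [-0.498, -3.102, 0.001]
wrist_force: [0.1, -0.0, 0.4]
finger_gap: 1.0
grasp_force: 0.0
```

Emit:
{"name": "play_rows", "arguments": {"deltas": [[[-0.91,-0.59,-0.23],[0,0,0],1],[[-0.91,-0.59,-0.23],[0,0,0],1],[[-0.91,-0.59,-0.23],[0,0,0],1],[[-0.91,-0.59,-0.23],[0,0,0],1],[[-0.91,-0.59,-0.23],[0,0,0],1]]}}

```text
time_s: 1.1
ee_pos: [0.4603, 0.2299, 0.3288]
tcp_rot: [-0.499, -3.101, 0.0]
wrist_force: [0.2, 0.2, 0.1]
finger_gap: 1.0
grasp_force: 0.0
```

Emit:
{"name": "play_rows", "arguments": {"deltas": [[[0,0,0],[0,0,-1],0.45],[[0,0,0],[0,0,-1],0.45],[[0,0,0],[0,0,-1],0.45],[[0,0,0],[0,0,0],0.45],[[0,0,0],[0,0,0],0.45]]}}

```text
time_s: 1.6
ee_pos: [0.4595, 0.2315, 0.3284]
tcp_rot: [-0.012, -3.141, 0.0]
wrist_force: [0.3, 1.0, -0.2]
finger_gap: 0.584
grasp_force: 0.0
```

Run:
```python
from h import *
st,p,d=look("w_rack");print(st['time_s'],st['ee_pos'],st['tcp_rot'],st['finger_gap'])
print(goto([.53,-.28,.27],[0,np.pi,0]))
```

```text
1.6 [0.45951567 0.23151449 0.32838749] [-1.15328154e-02 -3.14097735e+00  4.03791678e-04] 0.5837717909602341
(array([ -1.85156513, -12.77652243,   1.46301334]), array([-0.00238236, -0.00465274, -0.06670458]))
```

View pics/w_rack.png

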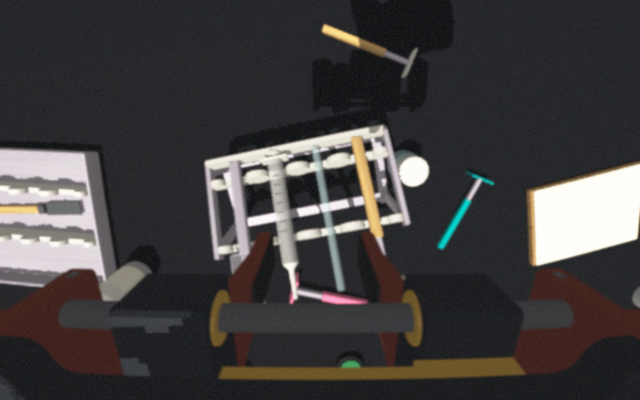

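In the wrist picture, up is towards the robot. The scraper handle runs (357,138)–(376,235), the syringe (277,160)–(292,265), the rod (317,150)–(340,290) and the scoop handle (236,165)–(243,260). The small scraper lies apart at (370,45). I take 3D lines from the depth.

```bash
cat > rack.py <<'E'
from h import *
np.set_printoptions(precision=4,suppress=True)
z=np.load("w_rack.npz");st=dict(ee_pos=z['ee_pos'],tcp_rot=z['tcp_rot']);P=cloud("wrist",z['d'],st)
hsv=cv2.cvtColor(z['p'],cv2.COLOR_RGB2HSV)
m=(hsv[...,0]>8)&(hsv[...,0]<28)&(hsv[...,1]>90)&(hsv[...,2]>90)&(z['d']>0)
m[:125]=0;m[:,:340]=0;m[:,400:]=0;m[250:]=0
q=P[m];q=q[q[:,2]>.08];c=np.median(q,0);dr=np.linalg.svd(q-c)[2][0];dr*=np.sign(dr[0])
print("scraper",len(q),c,dr,"yaw",np.degrees(np.arctan2(dr[1],dr[0])),"slope",np.degrees(np.arcsin(dr[2])))
yaw=np.arctan2(dr[1],dr[0]);
# rack-frame: s along slope horizontal, l lateral
ex=np.array([np.cos(yaw),np.sin(yaw),0]);ey=np.array([-ex[1],ex[0],0])
t=np.radians(28);u=ex*np.cos(t)+np.array([0,0,np.sin(t)]);n=np.cross(u,ey)
Q=P.reshape(-1,3)[(z['d']>0).ravel()]; L=np.c_[(Q-c)@u,(Q-c)@ey,(Q-c)@n]
for lo in range(-50,40,15):
    k=(L[:,0]>lo/1e3)&(L[:,0]<(lo+15)/1e3)&(L[:,2]>-.02)&(L[:,2]<.03)&(abs(L[:,1])<.3)
    l=np.sort(L[k,1]); 
    if len(l)<3: continue
    g=np.split(l,np.where(np.diff(l)>.008)[0]+1)
    for a in g:
        if len(a)>5:
            kk=k&(L[:,1]>=a[0])&(L[:,1]<=a[-1]); print(lo,len(a),"lat %.4f..%.4f mid %.4f h %.4f hmax %.4f"%(a[0],a[-1],(a[0]+a[-1])/2,np.median(L[kk,2]),L[kk,2].max()))
E
python3 rack.py
```

```text
scraper 1157 [0.4684 0.295  0.1222] [0.8316 0.1536 0.5337] yaw 10.462324189125962 slope 32.25717508454084
-50 1876 lat -0.2111..0.0449 mid -0.0831 h -0.0034 hmax 0.0100
-35 77 lat -0.2113..-0.2045 mid -0.2079 h -0.0113 hmax -0.0091
-35 133 lat -0.1746..-0.1608 mid -0.1677 h -0.0009 hmax 0.0008
-35 173 lat -0.1212..-0.1017 mid -0.1115 h 0.0062 hmax 0.0097
-35 80 lat -0.0606..-0.0509 mid -0.0557 h -0.0034 hmax -0.0011
-35 131 lat -0.0069..0.0072 mid 0.0002 h -0.0001 hmax 0.0015
-35 72 lat 0.0383..0.0447 mid 0.0415 h -0.0101 hmax -0.0082
-20 76 lat -0.2115..-0.2045 mid -0.2080 h -0.0114 hmax -0.0093
-20 142 lat -0.1748..-0.1605 mid -0.1676 h -0.0007 hmax 0.0012
-20 177 lat -0.1216..-0.1016 mid -0.1116 h 0.0061 hmax 0.0097
-20 89 lat -0.0605..-0.0507 mid -0.0556 h -0.0032 hmax 0.0003
-20 134 lat -0.0067..0.0075 mid 0.0004 h -0.0004 hmax 0.0017
-20 72 lat 0.0383..0.0449 mid 0.0416 h -0.0105 hmax -0.0080
-5 80 lat -0.2112..-0.2040 mid -0.2076 h -0.0114 hmax -0.0094
-5 137 lat -0.1743..-0.1605 mid -0.1674 h -0.0007 hmax 0.0009
-5 179 lat -0.1214..-0.1015 mid -0.1114 h 0.0062 hmax 0.0089
-5 
[... 209 characters left out ...]
-0.2076 h -0.0111 hmax -0.0093
10 145 lat -0.1751..-0.1603 mid -0.1677 h -0.0008 hmax 0.0013
10 187 lat -0.1211..-0.1014 mid -0.1112 h 0.0062 hmax 0.0096
10 90 lat -0.0604..-0.0505 mid -0.0555 h -0.0031 hmax -0.0007
10 143 lat -0.0066..0.0076 mid 0.0005 h -0.0002 hmax 0.0028
10 77 lat 0.0387..0.0453 mid 0.0420 h -0.0103 hmax -0.0081
25 81 lat -0.2116..-0.2043 mid -0.2080 h -0.0115 hmax -0.0092
25 149 lat -0.1745..-0.1602 mid -0.1674 h -0.0009 hmax 0.0013
25 193 lat -0.1214..-0.1014 mid -0.1114 h 0.0061 hmax 0.0096
25 93 lat -0.0602..-0.0504 mid -0.0553 h -0.0031 hmax -0.0006
25 144 lat -0.0064..0.0079 mid 0.0008 h -0.0003 hmax 0.0021
25 78 lat 0.0388..0.0452 mid 0.0420 h -0.0103 hmax -0.0082
```

Emit:
{"name": "play_rows", "arguments": {"deltas": [[[-0.4,-1,0.1],[0,0,0],0.4],[[-0.4,-1,0.1],[0,0,0],0.4],[[-0.4,-1,0.1],[0,0,0],0.4],[[-0.4,-1,0.1],[0,0,0],0.4],[[-0.4,-1,0.1],[0,0,0],0.4]]}}

```text
time_s: 2.15
ee_pos: [0.5392, 0.0298, 0.3086]
tcp_rot: [0.01, 3.141, -0.0]
wrist_force: [0.1, 0.5, 0.7]
finger_gap: 0.398
grasp_force: 0.0
```

Emit:
{"name": "play_rows", "arguments": {"deltas": [[[-0.4,-1,0.1],[0,0,0],0.4],[[-0.4,-1,0.1],[0,0,0],0.4],[[-0.4,-1,0.1],[0,0,0],0.4],[[-0.4,-1,0.1],[0,0,0],0.4],[[-0.4,-1,0.1],[0,0,0],0.4]]}}

```text
time_s: 2.65
ee_pos: [0.6183, -0.1707, 0.2884]
tcp_rot: [-0.01, -3.142, -0.0]
wrist_force: [0.9, -0.4, -1.0]
finger_gap: 0.399
grasp_force: 0.0
```

Emit:
{"name": "play_rows", "arguments": {"deltas": [[[0,-1,0.1],[0,0,0],0.4],[[0,-1,0.1],[0,0,0],0.4],[[0,-0.8,0.1],[0,0,0],0.4],[[0,0,0],[0,0,0],0.4],[[0,0,0],[0,0,0],0.4]]}}

```text
time_s: 3.15
ee_pos: [0.6171, -0.2813, 0.2761]
tcp_rot: [-0.011, -3.141, -0.002]
wrist_force: [0.5, -0.1, -0.8]
finger_gap: 0.4
grasp_force: 0.0
```

Run:
```python
from h import *
st,p,d=look("w_tray");print(st['time_s'],st['ee_pos'],st['tcp_rot'],st['finger_gap'])
```

```text
3.15 [ 0.6171485  -0.28129518  0.27612649] [-1.11533338e-02 -3.14079215e+00 -1.51059011e-03] 0.39973523757243007
```

View pics/w_tray.png

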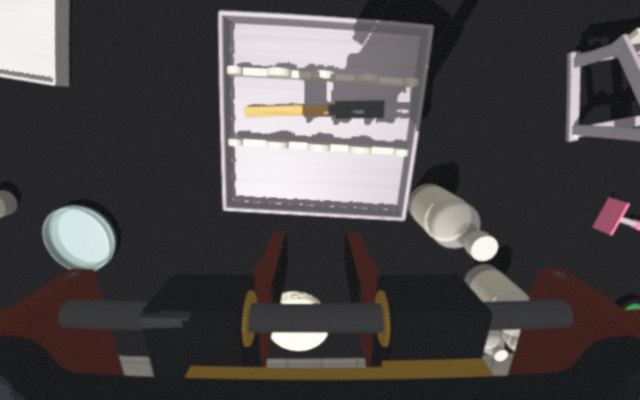

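The wrist view shows the tray with corners (220,12), (432,25), (405,218), (222,208), and rests at rows ~72 (near) and ~146 (far). The spatula's handle runs (245,110)–(328,110) and its blade to (383,108). Now I compute poses.

```bash
cat > tray.py <<'E'
from h import *
np.set_printoptions(precision=4,suppress=True)
z=np.load("w_tray.npz");st=dict(ee_pos=z['ee_pos'],tcp_rot=z['tcp_rot']);P=cloud("wrist",z['d'],st)
Q=P.reshape(-1,3)
inb=(abs(Q[:,0]-.545)<.15)&(abs(Q[:,1]+.285)<.155)
k=inb&(Q[:,2]>.026)&(Q[:,2]<.038)
r=cv2.minAreaRect((Q[k,:2]*1000).astype(np.float32));print("wall rect mm",r)
c=np.array(r[0])/1e3
lo=Q[inb&(Q[:,2]>-.01)&(Q[:,2]<.012)];h=np.histogram(lo[:,2],22);print("floor z mode",h[1][h[0].argmax()])
k2=(abs(Q[:,0]-.545)<.115)&(abs(Q[:,1]+.285)<.115)
a=np.radians(r[2]); a=(a+np.pi/4)%(np.pi/2)-np.pi/4; print("yaw deg",np.degrees(a))
ex=np.array([np.cos(a),np.sin(a)]);ey=np.array([-ex[1],ex[0]])
L=np.c_[(Q[:,:2]-c)@ex,(Q[:,:2]-c)@ey,Q[:,2]]
k=(abs(L[:,0])<.11)&(abs(L[:,1])<.118)&(L[:,2]>.04)
for s in(-1,1):
    for lo_,hi in((-.115,-.08),(-.08,-.03),(-.03,.03),(.03,.08),(.08,.115)):
        kk=k&(L[:,0]*s>-.005*s if False else ((L[:,0]<-.015)if s<0 else (L[:,0]>-.015)))&(L[:,1]>lo_)&(L[:,1]<hi)
        if kk.sum()>3: print("lobe",s,L[kk].min(0),L[kk].max(0),kk.sum())
hsv=cv2.cvtColor(z['p'],cv2.COLOR_RGB2HSV)
m=(hsv[...,0]>8)&(hsv[...,0]<28)&(hsv[...,1]>90)&(z['d']>0);m[:80]=0;m[135:]=0;m[:,:225]=0;m[:,345:]=0
q=P[m];rr=cv2.minAreaRect((q[:,:2]*1000).astype(np.float32));print("spat handle",rr,np.median(q[:,2]))
Z=L.reshape(400,640,3);k=(L[:,0]>-.05)&(L[:,0]<.02)&(abs(L[:,1])<.115)
hq=Q[m.ravel()];
for y0 in np.arange(-.11,.11,.02):
    kk=k&(L[:,1]>y0)&(L[:,1]<y0+.02)&(L[:,2]>.0065)&(L[:,2]<.03)
    if kk.sum()>3: print("y %.3f x %.4f..%.4f z %.4f n %d"%(y0,*np.percentile(L[kk,0],[2,98]),np.median(L[kk,2]),kk.sum()))
np.savez("traypose.npz",c=c,a=a)
E
python3 tray.py
cat >> rack.py <<'E'
print("scraper u range",np.percentile((q-c)@u,[.5,99.5]), "lat range",np.percentile((q-c)@ey,[1,99]))
for nm,lat in(("scr",.0003),("syr",-.1114),("scoop",-.1676)):
    k=(abs(L[:,1]-lat)<.004)&(L[:,2]>-.004)&(L[:,2]<.014);uu=L[k,0];print(nm,"umin..max",uu.min(),np.percentile(uu,[1]),uu.max())
    hh=[(round(x,3),round(float(np.median(L[k&(abs(L[:,0]-x)<.002),2])),4)) for x in np.arange(-.1,.06,.005) if (k&(abs(L[:,0]-x)<.002)).any()];print(hh)
E
python3 rack.py | tail -6
```

```text
wall rect mm ((550.5230712890625, -266.2528076171875), (284.14788818359375, 257.0084533691406), 86.1952133178711)
floor z mode 0.0013307244480577577
yaw deg -3.804786682128892
lobe -1 [-0.0648 -0.0763  0.0401] [-0.0564 -0.0552  0.046 ] 117
lobe -1 [-0.0647 -0.021   0.04  ] [-0.0562  0.0028  0.0463] 133
lobe -1 [-0.0648  0.0348  0.0401] [-0.0564  0.0564  0.0461] 123
lobe 1 [ 0.0379 -0.0954  0.3402] [ 0.0861 -0.08    0.3787] 7345
lobe 1 [ 0.0254 -0.08    0.04  ] [ 0.079  -0.03    0.3847] 21757
lobe 1 [-0.0112 -0.03    0.04  ] [0.081  0.03   0.4226] 25948
lobe 1 [0.0256 0.03   0.0403] [0.077  0.071  0.3851] 15144
spat handle ((531.2247924804688, -321.1401672363281), (13.017446517944336, 113.44163513183594), 0.48263487219810486) 0.01336610192471932
y -0.110 x -0.0172..-0.0044 z 0.0137 n 148
y -0.090 x -0.0195..-0.0070 z 0.0133 n 143
y -0.070 x -0.0205..-0.0081 z 0.0132 n 146
y -0.050 x -0.0230..-0.0093 z 0.0133 n 154
y -0.030 x -0.0256..-0.0118 z 0.0132 n 156
y -0.010 x -0.0271..-0.0129 z 0.0137 n 152
y 0.010 x -0.0319..-0.0091 z 0.0084 n 246
y 0.030 x -0.0333..-0.0117 z 0.0084 n 247
y 0
[... 1964 characters left out ...]
, -0.0007), (np.float64(-0.055), -0.0007), (np.float64(-0.05), -0.0007), (np.float64(-0.045), -0.0007), (np.float64(-0.04), -0.0008), (np.float64(-0.035), -0.0005), (np.float64(-0.03), -0.0005), (np.float64(-0.025), -0.0006), (np.float64(-0.02), -0.0005), (np.float64(-0.015), -0.0004), (np.float64(-0.01), -0.0008), (np.float64(-0.005), -0.0006), (np.float64(0.0), -0.0005), (np.float64(0.005), -0.0002), (np.float64(0.01), -0.0006), (np.float64(0.015), -0.0006), (np.float64(0.02), -0.0002), (np.float64(0.025), -0.0005), (np.float64(0.03), -0.0009), (np.float64(0.035), -0.0005), (np.float64(0.04), -0.0006), (np.float64(0.045), -0.0003), (np.float64(0.05), -0.0007), (np.float64(0.055), -0.0003)]
```

```bash
cat >> tray.py <<'E'
k=(abs(L[:,0]+.02)<.025)&(abs(L[:,1])<.115)&(L[:,2]<.03)
xm=lambda y:-.0200-.092*y
k&=abs(L[:,0]-xm(L[:,1]))<.005
h=k&(L[:,2]>.0115);b=k&(L[:,2]>.0065)&(L[:,2]<.0105)
print("handle y",np.percentile(L[h,1],[0,1,99,100]),"blade y",np.percentile(L[b,1],[0,2,98,100]))
kf=k&(L[:,2]>.0115);print(np.polyfit(L[kf,1],L[kf,0],1),np.polyfit(Q[kf,1],Q[kf,0],1))
E
python3 tray.py | tail -2; python3 -c "
from bench import env;print(env.state()['joints'])"
```

```text
handle y [-0.114  -0.1121  0.011   0.0117] blade y [0.0127 0.0136 0.0761 0.0785]
[-0.092 -0.02 ] [-0.0258  0.5237]
[-5.28449089e-01  4.43714144e-01  1.27438886e+00  5.74054013e-04
  1.42433444e+00 -2.09373396e+00]
```

Emit:
{"name": "play_rows", "arguments": {"deltas": [[[0.43,-0.11,0.88],[0,0,0],0.36],[[0.43,-0.11,0.88],[0,0,0],0.36],[[0.43,-0.11,0.88],[0,0,0],0.36],[[0.43,-0.11,0.88],[0,0,0],0.36],[[0.43,-0.11,0.88],[0,0,0],0.36]]}}

```text
time_s: 3.7
ee_pos: [0.5312, -0.3011, 0.1003]
tcp_rot: [0.005, 3.141, -0.001]
wrist_force: [0.9, -0.6, -0.3]
finger_gap: 0.361
grasp_force: 0.0
```

Emit:
{"name": "play_rows", "arguments": {"deltas": [[[0,0,0],[0,0,0.98],0.36],[[0,0,0],[0,0,0.98],0.36],[[0,0,0],[0,0,0.98],0.36],[[0,0,0],[0,0,0.98],0.36],[[0,0,0],[0,0,0.98],0.36]]}}

```text
time_s: 4.2
ee_pos: [0.5319, -0.3011, 0.1013]
tcp_rot: [0.809, 3.035, 0.0]
wrist_force: [-0.4, 0.5, 0.2]
finger_gap: 0.363
grasp_force: 0.0
```

Emit:
{"name": "play_rows", "arguments": {"deltas": [[[0,0,0],[0,0,0.98],0.36],[[0,0,0],[0,0,0.98],0.36],[[0,0,0],[0,0,0.98],0.36],[[0,0,0],[0,0,0.98],0.36],[[0,0,0],[0,0,0.98],0.36]]}}

```text
time_s: 4.7
ee_pos: [0.5319, -0.301, 0.1013]
tcp_rot: [1.552, 2.731, 0.0]
wrist_force: [-0.3, 0.7, -0.2]
finger_gap: 0.362
grasp_force: 0.0
```

Emit:
{"name": "play_rows", "arguments": {"deltas": [[[0,0,0],[0,0,0.98],0.36],[[0,0,0],[0,0,0.98],0.36],[[0,0,0],[0,0,0.98],0.36],[[0,0,0],[0,0,0.98],0.36],[[0,0,0],[0,0,0.98],0.36]]}}

```text
time_s: 5.2
ee_pos: [0.5319, -0.301, 0.1013]
tcp_rot: [2.194, 2.247, 0.001]
wrist_force: [-0.1, -0.7, 0.8]
finger_gap: 0.361
grasp_force: 0.0
```

Run:
```python
from h import *
np.set_printoptions(precision=3,suppress=True)
B=(R.from_euler('z',-88.5,degrees=True)*R.from_rotvec([0,np.pi,0])).as_matrix()
print(env.state()['joints'],env.state()['finger_gap']);print(goto([.5315,-.3041,.021],B))
```

```text
[-0.628  0.518  1.623  0.     1.    -0.652] 0.3605196793917976
(array([-0.077, -0.013,  2.008]), array([ 0.005,  0.001, -0.022]))
```

Emit:
{"name": "play_rows", "arguments": {"deltas": [[[-0.08,-0.01,0.7],[0,0,0],0.36],[[0,0,0.7],[0,0,0],0.36],[[0,0,0.4],[0,0,0],0.36],[[0,0,0.21],[0,0,0],0.36],[[0,0,0],[0,0,0],0.36]]}}

```text
time_s: 5.7
ee_pos: [0.5308, -0.3045, 0.0197]
tcp_rot: [-2.189, -2.251, 0.0]
wrist_force: [-0.2, 0.3, 0.1]
finger_gap: 0.361
grasp_force: 0.0
```

Emit:
{"name": "play_rows", "arguments": {"deltas": [[[0,0,0],[0,0,0],0],[[0,0,0],[0,0,0],0],[[0,0,0],[0,0,0],0],[[0,0,0],[0,0,0],0]], "grip_force": 25}}

```text
time_s: 6.1
ee_pos: [0.5317, -0.3064, 0.0214]
tcp_rot: [2.19, 2.249, 0.001]
wrist_force: [0.1, 2.0, 6.4]
finger_gap: 0.16
grasp_force: 25.0
```

Emit:
{"name": "play_rows", "arguments": {"deltas": [[[0,0,-0.5],[0,0,0],0],[[0,0,-0.8],[0,0,0],0],[[0,0,-0.8],[0,0,0],0],[[0,0,0],[0,0,0],0]]}}

```text
time_s: 6.5
ee_pos: [0.5336, -0.308, 0.1087]
tcp_rot: [2.186, 2.245, 0.002]
wrist_force: [0.5, -0.8, 0.2]
finger_gap: 0.156
grasp_force: 25.0
```

Emit:
{"name": "play_rows", "arguments": {"deltas": [[[0,0,0],[0,0,0.99],0],[[0,0,0],[0,0,0.99],0],[[0,0,0],[0,0,0.99],0],[[0,0,0],[0,0,0.99],0],[[0,0,0],[0,0,0.99],0]]}}

```text
time_s: 7.0
ee_pos: [0.5303, -0.3057, 0.1034]
tcp_rot: [-2.698, -1.608, 0.001]
wrist_force: [-0.5, 0.3, -0.1]
finger_gap: 0.158
grasp_force: 25.0
```

Emit:
{"name": "play_rows", "arguments": {"deltas": [[[0,0,0],[0,0,0.99],0],[[0,0,0],[0,0,0.99],0],[[0,0,0],[0,0,0.99],0],[[0,0,0],[0,0,0.99],0],[[0,0,0],[0,0,0.99],0]]}}

```text
time_s: 7.5
ee_pos: [0.5303, -0.3057, 0.1033]
tcp_rot: [-3.02, -0.862, 0.002]
wrist_force: [0.3, 0.0, -0.8]
finger_gap: 0.155
grasp_force: 25.0
```

Emit:
{"name": "play_rows", "arguments": {"deltas": [[[0,0,0],[0,0,0.99],0],[[0,0,0],[0,0,0.99],0],[[0,0,0],[0,0,0.99],0],[[0,0,0],[0,0,0.99],0],[[0,0,0],[0,0,0.99],0]]}}

```text
time_s: 8.0
ee_pos: [0.5303, -0.3057, 0.1033]
tcp_rot: [-3.14, -0.06, 0.002]
wrist_force: [-0.8, 0.5, -1.2]
finger_gap: 0.154
grasp_force: 25.0
```

Emit:
{"name": "play_rows", "arguments": {"deltas": [[[0,0,0],[0,0,0.99],0],[[0,0,0],[0,0,0],0],[[0,0,0],[0,0,0],0]]}}

```text
time_s: 8.3
ee_pos: [0.5305, -0.3058, 0.1037]
tcp_rot: [-3.14, 0.092, 0.001]
wrist_force: [-0.4, -0.2, -0.7]
finger_gap: 0.155
grasp_force: 25.0
```

```bash
cat >> h.py <<'E'
TC=np.array([.5493,-.2753,0]);TY=-3.8;RTRAY=R.from_euler('z',TY,degrees=True)
def place(i,h): return TC+RTRAY.apply([-.010,[84,28,-28,-84][i-1]/1e3,h])
DOWN=(R.from_euler('z',TY+180,degrees=True)*R.from_rotvec([0,np.pi,0])).as_matrix()
E
python3 - <<'E'
from h import *
np.set_printoptions(precision=3,suppress=True)
s=env.state();print(s['joints'],s['ee_pos'],place(4,.049));print(goto(place(4,.049),DOWN))
# check the held spatula in the top view
p,D=env.snapshot("top");P=cloud("top",D);hsv=cv2.cvtColor(p,cv2.COLOR_RGB2HSV)
cv2.imwrite("pics/t1.png",cv2.resize(p[130:290,360:520,::-1],None,fx=3,fy=3))
E
```

```text
[-0.636  0.517  1.617 -0.     1.008  0.994] [ 0.531 -0.306  0.104] [ 0.534 -0.358  0.049]
(array([0.159, 1.31 , 1.366]), array([-0.004,  0.008,  0.074]))
```

View pics/t1.png

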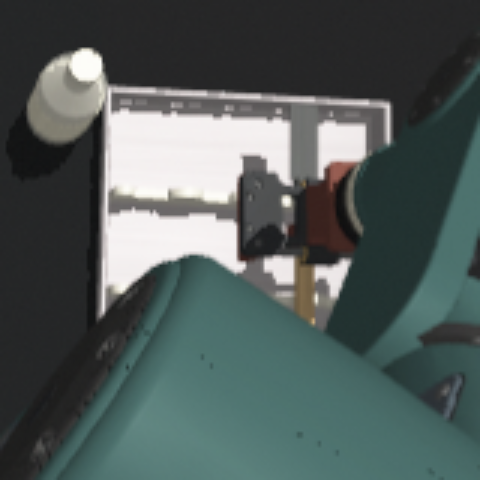

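The crop shows the spatula held straight, blade (303,140) away from the robot and handle (303,300) towards it. Now I place it.

Emit:
{"name": "play_rows", "arguments": {"deltas": [[[0.08,0.66,0],[0,0,0.07],0],[[0.08,0.65,0],[0,0,0],0],[[0,0,0.7],[0,0,0],0],[[0,0,0.4],[0,0,0],0],[[0,0,0.15],[0,0,0],0]]}}

```text
time_s: 8.85
ee_pos: [0.5326, -0.358, 0.0522]
tcp_rot: [-3.138, 0.106, 0.004]
wrist_force: [-0.8, 0.9, -0.1]
finger_gap: 0.155
grasp_force: 25.0
```

Emit:
{"name": "play_rows", "arguments": {"deltas": [[[0,0,0.06],[0,0,0],0],[[0,0,0.03],[0,0,0],0],[[0,0,0],[0,0,0],0]]}}

```text
time_s: 9.15
ee_pos: [0.5344, -0.359, 0.0514]
tcp_rot: [3.139, -0.107, 0.001]
wrist_force: [0.4, -0.0, -0.9]
finger_gap: 0.152
grasp_force: 25.0
```

Run:
```python
from h import *
np.set_printoptions(precision=3,suppress=True)
s=env.state();print(s['wrist_force'],s['torque'],s['ee_pos']);print(goto(place(4,.048),DOWN))
```

```text
[ 0.447 -0.047 -0.916] [0.012 0.126 0.011] [ 0.534 -0.359  0.051]
(array([-0.018, -0.012,  0.085]), array([ 0.008, -0.009, -0.016]))
```

Not yet in contact, so I go down in 1 mm steps.

Emit:
{"name": "play_rows", "arguments": {"deltas": [[[0,0,0.03],[0,0,0],0],[[0,0,0.03],[0,0,0],0],[[0,0,0],[0,0,0],0]]}}

```text
time_s: 9.45
ee_pos: [0.534, -0.3587, 0.0485]
tcp_rot: [3.139, -0.107, 0.0]
wrist_force: [-0.4, -0.1, -0.4]
finger_gap: 0.155
grasp_force: 25.0
```

Emit:
{"name": "play_rows", "arguments": {"deltas": [[[0,0,0.025],[0,0,0],0],[[0,0,0],[0,0,0],0]]}}

```text
time_s: 9.65
ee_pos: [0.534, -0.3588, 0.0484]
tcp_rot: [3.139, -0.107, 0.0]
wrist_force: [-2.1, 1.4, 7.8]
finger_gap: 0.156
grasp_force: 25.0
```

Emit:
{"name": "play_rows", "arguments": {"deltas": [[[0,0,0.025],[0,0,0],0],[[0,0,0],[0,0,0],0]]}}

```text
time_s: 9.85
ee_pos: [0.5341, -0.3588, 0.0483]
tcp_rot: [3.139, -0.107, 0.001]
wrist_force: [-2.8, 2.7, 14.7]
finger_gap: 0.156
grasp_force: 25.0
```

Emit:
{"name": "play_rows", "arguments": {"deltas": [[[0,0,-0.03],[0,0,0],0.3],[[0,0,0],[0,0,0],0.4],[[0,0,-0.4],[0,0,0],0.4],[[0,0,-0.9],[0,0,0],0.4],[[0,0,-1],[0,0,0],0.4]]}}

```text
time_s: 10.35
ee_pos: [0.533, -0.358, 0.1388]
tcp_rot: [-3.138, 0.108, 0.004]
wrist_force: [0.8, -0.6, -0.1]
finger_gap: 0.401
grasp_force: 0.0
```

Emit:
{"name": "play_rows", "arguments": {"deltas": [[[0,0,-1],[0,0,0],0.4],[[0,0,-1],[0,0,0],0.4],[[0,0,-0.8],[0,0,0],0.4]]}}

```text
time_s: 10.65
ee_pos: [0.5343, -0.359, 0.2539]
tcp_rot: [3.138, -0.108, 0.002]
wrist_force: [1.2, -1.3, 0.7]
finger_gap: 0.401
grasp_force: 0.0
```

```bash
cat >> h.py <<'E'
YAW=np.radians(10.5);T28=np.radians(28)
EX=np.array([np.cos(YAW),np.sin(YAW),0]);EY=np.array([-EX[1],EX[0],0])
U=EX*np.cos(T28)+np.array([0,0,np.sin(T28)]);N=np.cross(U,EY)
LAT=dict(scraper=.0004,syringe=-.1114,scoop=-.1676)
def pick(nm,h): return np.array([.4684,.295,.1235])+.003*U+LAT[nm]*EY+(h-.012)*N
PICK=np.c_[U,-EY,-N]
E
python3 - <<'E'
from h import *
np.set_printoptions(precision=3,suppress=True)
s=env.state();print(s['joints'],s['ee_pos'])
for n in LAT:print(n,pick(n,0))
print(goto(pick("scraper",.07),PICK));
A=R.from_rotvec(s['tcp_rot']);print(A.inv().apply(pick("scraper",.10)-s['ee_pos'])/.04)
p,D=env.snapshot("top");cv2.imwrite("pics/t2.png",cv2.resize(p[130:290,360:520,::-1],None,fx=3,fy=3))
E
```

```text
[-0.699  0.407  1.39  -0.     1.343  0.941] [ 0.534 -0.359  0.254]
scraper [0.476 0.297 0.114]
syringe [0.497 0.187 0.114]
scoop [0.507 0.132 0.114]
(array([ -3.364, -16.058,   1.919]), array([ 0.601,  4.628, -2.352]))
[ -3.704 -15.97    1.256]
```

Emit:
{"name": "play_rows", "arguments": {"deltas": [[[-0.22,-1,0],[0,0,0],0.4],[[-0.22,-1,0],[0,0,0],0.4],[[-0.22,-1,0],[0,0,0],0.4],[[-0.22,-1,0],[0,0,0],0.4],[[-0.22,-1,0],[0,0,0],0.4]]}}

```text
time_s: 11.2
ee_pos: [0.5032, -0.1547, 0.251]
tcp_rot: [-3.14, 0.108, 0.0]
wrist_force: [-0.5, 0.2, 0.3]
finger_gap: 0.402
grasp_force: 0.0
```

Emit:
{"name": "play_rows", "arguments": {"deltas": [[[-0.22,-1,0],[0,0,0],0.4],[[-0.22,-1,0],[0,0,0],0.4],[[-0.22,-1,0],[0,0,0],0.4],[[-0.22,-1,0],[0,0,0],0.4],[[-0.22,-1,0],[0,0,0],0.4]]}}

```text
time_s: 11.7
ee_pos: [0.473, 0.0479, 0.2512]
tcp_rot: [3.14, -0.108, 0.0]
wrist_force: [0.2, 0.8, -0.2]
finger_gap: 0.4
grasp_force: 0.0
```

Emit:
{"name": "play_rows", "arguments": {"deltas": [[[-0.22,-1,0],[0,0,0],0.4],[[-0.22,-1,0],[0,0,0],0.4],[[-0.22,-1,0],[0,0,0],0.4],[[-0.22,-1,0],[0,0,0],0.4],[[-0.22,-1,0],[0,0,0],0.4]]}}

```text
time_s: 12.2
ee_pos: [0.4428, 0.2505, 0.2512]
tcp_rot: [3.14, -0.108, 0.0]
wrist_force: [0.9, 0.7, -0.1]
finger_gap: 0.4
grasp_force: 0.0
```

Emit:
{"name": "play_rows", "arguments": {"deltas": [[[-0.22,-1,0],[0.1,0.77,-0.39],0.4],[[0,0,0],[0.1,0.77,-0.39],0.4],[[0,0,0],[0.1,0.77,-0.39],0.4],[[0,0,0],[0.1,0.77,-0.39],0.4],[[0,0,0],[0.1,0.77,-0.39],0.4]]}}

```text
time_s: 12.7
ee_pos: [0.437, 0.2899, 0.2514]
tcp_rot: [-3.031, -0.214, -0.627]
wrist_force: [0.2, -0.1, -0.3]
finger_gap: 0.398
grasp_force: 0.0
```

Emit:
{"name": "play_rows", "arguments": {"deltas": [[[0,0,0],[0.1,0.77,-0.39],0.4],[[0,0,0],[0,0,0],0.4]]}}

```text
time_s: 12.9
ee_pos: [0.4341, 0.2881, 0.2495]
tcp_rot: [-2.996, -0.276, -0.739]
wrist_force: [-0.9, -0.4, -0.5]
finger_gap: 0.402
grasp_force: 0.0
```

Run:
```python
from h import *
np.set_printoptions(precision=3,suppress=True)
s=env.state();print(s['joints'],s['ee_pos'],goto(pick("scraper",.003),PICK))
st,p,d=look("w3")
```

```text
[ 0.58   0.054  2.004 -0.299  0.655  2.166] [0.434 0.288 0.249] (array([-0.614, -0.022,  3.419]), array([-0.003,  0.049,  0.004]))
```

View pics/t2.png

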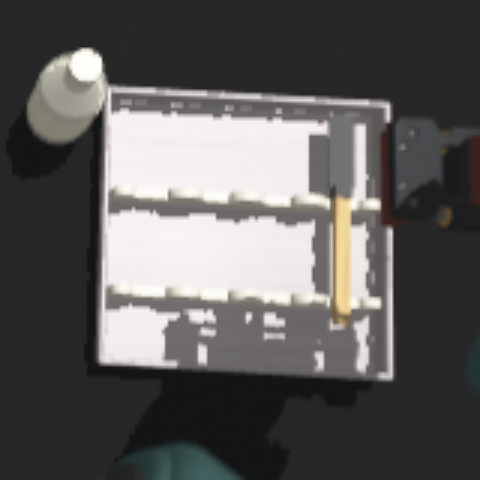

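The spatula lies across both rests in place 4, at (342,190)–(342,320) in the crop, between lobes. Now the scraper.

Emit:
{"name": "play_rows", "arguments": {"deltas": [[[-0.61,-0.02,0.3],[0,0.05,0],0.4],[[0,0,1],[0,0,0],0.4],[[0,0,1],[0,0,0],0.4],[[0,0,0.7],[0,0,0],0.4],[[0,0,0.42],[0,0,0],0.4]]}}

```text
time_s: 13.45
ee_pos: [0.4815, 0.2981, 0.1173]
tcp_rot: [-2.994, -0.269, -0.748]
wrist_force: [-0.2, -0.1, 0.6]
finger_gap: 0.401
grasp_force: 0.0
```

Emit:
{"name": "play_rows", "arguments": {"deltas": [[[0,0,0],[0,0,0],0.4],[[0,0,0],[0,0,0],0],[[0,0,0],[0,0,0],0],[[0,0,0],[0,0,0],0],[[0,0,0],[0,0,0],0]], "grip_force": 25}}

```text
time_s: 13.95
ee_pos: [0.4796, 0.2985, 0.1206]
tcp_rot: [-2.99, -0.272, -0.753]
wrist_force: [-0.0, -1.3, 3.7]
finger_gap: 0.161
grasp_force: 25.0
```

Run:
```python
from h import *
np.set_printoptions(precision=3,suppress=True)
s=env.state();print(s['joints'],s['ee_pos'],s['wrist_force'],goto(pick("scraper",.003),PICK))
```

```text
[ 0.542  0.333  2.088 -0.588  0.302  2.459] [0.48  0.299 0.121] [-0.026 -1.265  3.729] (array([-0.147,  0.026,  0.023]), array([-0.015, -0.046, -0.021]))
```

Emit:
{"name": "play_rows", "arguments": {"deltas": [[[0,0,-0.4],[0,0,0],0],[[0,0,-0.8],[0,0,0],0],[[0,0,-1],[0,0,0],0],[[0,0,-1],[0,0,0],0],[[0,0,0],[0,0,0],0]]}}

```text
time_s: 14.45
ee_pos: [0.4198, 0.2882, 0.2372]
tcp_rot: [-2.984, -0.272, -0.759]
wrist_force: [1.0, 0.6, -0.4]
finger_gap: 0.156
grasp_force: 25.0
```

Run:
```python
from h import *
np.set_printoptions(precision=3,suppress=True)
s=env.state();print(s['joints'],s['ee_pos'],goto(place(3,.2)-[.03,0,0],DOWN))
look("w4")
```

```text
[ 0.604  0.052  2.052 -0.344  0.602  2.235] [0.42  0.288 0.237] (array([-0.875, 14.926,  0.489]), array([-0.645, -4.731,  2.32 ]))
```

View pics/w4.png

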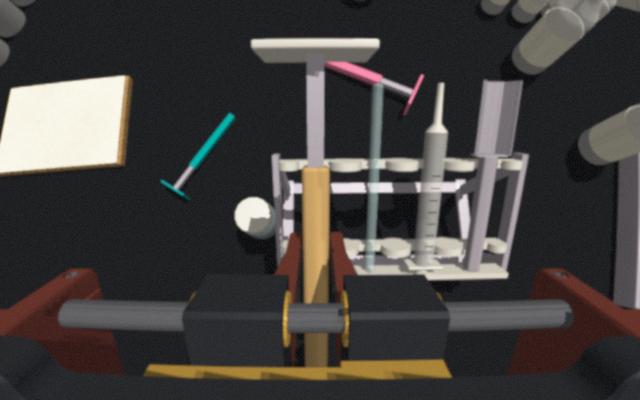

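The scraper is held straight: handle at (316,240), blade at (315,50). The rod, syringe and scoop are undisturbed. I carry it to place 3.

Emit:
{"name": "play_rows", "arguments": {"deltas": [[[-0.06,1,0],[0,0,0],0],[[-0.06,1,0],[0,0,0],0],[[-0.06,1,0],[0,0,0],0],[[-0.06,1,0],[0,0,0],0],[[-0.06,1,0],[0,0,0],0]]}}

```text
time_s: 15.0
ee_pos: [0.4443, 0.0939, 0.225]
tcp_rot: [-2.992, -0.272, -0.746]
wrist_force: [0.1, -0.1, -0.9]
finger_gap: 0.155
grasp_force: 25.0
```

Emit:
{"name": "play_rows", "arguments": {"deltas": [[[-0.06,1,0],[0,0,0],0],[[-0.06,1,0],[0,0,0],0],[[-0.06,1,0],[0,0,0],0],[[-0.06,1,0],[0,0,0],0],[[-0.06,1,0],[0,0,0],0]]}}

```text
time_s: 15.5
ee_pos: [0.4697, -0.1039, 0.2188]
tcp_rot: [-2.992, -0.269, -0.745]
wrist_force: [0.2, 0.9, -0.3]
finger_gap: 0.156
grasp_force: 25.0
```

Emit:
{"name": "play_rows", "arguments": {"deltas": [[[-0.06,1,0],[0,0,0],0],[[-0.06,1,0],[0,0,0],0],[[-0.06,1,0],[0,0,0],0],[[-0.06,1,0],[0,0,0],0],[[-0.06,0.93,0],[0,0,0],0]]}}

```text
time_s: 16.0
ee_pos: [0.4949, -0.2999, 0.2122]
tcp_rot: [-2.992, -0.269, -0.745]
wrist_force: [0.5, -0.4, -0.7]
finger_gap: 0.157
grasp_force: 25.0
```

Emit:
{"name": "play_rows", "arguments": {"deltas": [[[0,0,0.08],[-0.11,-0.79,0.39],0],[[0,0,0.08],[-0.11,-0.79,0.39],0],[[0,0,0.08],[-0.11,-0.79,0.39],0],[[0,0,0.08],[-0.11,-0.79,0.39],0],[[0,0,0.08],[-0.11,-0.79,0.39],0]]}}

```text
time_s: 16.5
ee_pos: [0.5002, -0.2972, 0.1975]
tcp_rot: [-3.138, 0.05, -0.109]
wrist_force: [0.3, -0.1, -1.3]
finger_gap: 0.158
grasp_force: 25.0
```

Emit:
{"name": "play_rows", "arguments": {"deltas": [[[0,0,0.08],[-0.11,-0.79,0.39],0],[[0,0,0],[0,0,0],0]]}}

```text
time_s: 16.7
ee_pos: [0.5023, -0.2967, 0.1937]
tcp_rot: [3.134, -0.107, -0.017]
wrist_force: [-0.5, -0.4, -1.3]
finger_gap: 0.155
grasp_force: 25.0
```

Run:
```python
from h import *
np.set_printoptions(precision=3,suppress=True)
s=env.state();print(s['joints'],s['ee_pos'],goto(place(3,.034)+RTRAY.apply([.006,0,0]),DOWN))
```

```text
[-0.645  0.38   1.593 -0.012  1.174  0.999] [ 0.502 -0.297  0.194] (array([1.08 , 0.06 , 3.981]), array([ 0.06 ,  0.104, -0.02 ]))
```

Emit:
{"name": "play_rows", "arguments": {"deltas": [[[0.54,0.03,0.3],[0.06,0.1,-0.02],0],[[0.54,0.03,0.3],[0,0,0],0],[[0,0,1],[0,0,0],0],[[0,0,0.9],[0,0,0],0],[[0,0,0.6],[0,0,0],0]]}}

```text
time_s: 17.2
ee_pos: [0.5419, -0.3016, 0.0683]
tcp_rot: [-3.138, 0.106, -0.0]
wrist_force: [0.2, -0.3, -0.9]
finger_gap: 0.156
grasp_force: 25.0
```

Emit:
{"name": "play_rows", "arguments": {"deltas": [[[0,0,0.4],[0,0,0],0],[[0,0,0.2],[0,0,0],0],[[0,0,0],[0,0,0],0],[[0,0,0],[0,0,0],0]]}}

```text
time_s: 17.6
ee_pos: [0.5441, -0.3028, 0.0481]
tcp_rot: [3.139, -0.107, 0.005]
wrist_force: [0.3, 0.5, -0.5]
finger_gap: 0.157
grasp_force: 25.0
```

Run:
```python
from h import *
np.set_printoptions(precision=3,suppress=True)
s=env.state();print(s['wrist_force'],s['ee_pos'],goto(place(3,.034)+RTRAY.apply([.006,0,0]),DOWN))
```

```text
[ 0.29   0.484 -0.538] [ 0.544 -0.303  0.048] (array([-0.017,  0.005,  0.354]), array([ 0.006, -0.03 , -0.016]))
```

Emit:
{"name": "play_rows", "arguments": {"deltas": [[[0,0,0.15],[0,0,0],0],[[0,0,0.1],[0,0,0],0],[[0,0,0.05],[0,0,0],0],[[0,0,0],[0,0,0],0]]}}

```text
time_s: 18.0
ee_pos: [0.544, -0.3022, 0.0356]
tcp_rot: [3.139, -0.106, 0.003]
wrist_force: [-0.2, 0.3, -0.7]
finger_gap: 0.157
grasp_force: 25.0
```

Emit:
{"name": "play_rows", "arguments": {"deltas": [[[0,0,0.03],[0,0,0],0],[[0,0,0],[0,0,0],0]]}}

```text
time_s: 18.2
ee_pos: [0.5442, -0.3024, 0.0346]
tcp_rot: [3.139, -0.106, 0.004]
wrist_force: [-0.2, -0.4, -0.1]
finger_gap: 0.16
grasp_force: 25.0
```

Emit:
{"name": "play_rows", "arguments": {"deltas": [[[0,0,0.025],[0,0,0],0],[[0,0,0],[0,0,0],0]]}}

```text
time_s: 18.4
ee_pos: [0.5443, -0.3024, 0.0336]
tcp_rot: [3.139, -0.106, 0.004]
wrist_force: [-0.0, 0.7, -0.6]
finger_gap: 0.16
grasp_force: 25.0
```

Emit:
{"name": "play_rows", "arguments": {"deltas": [[[0,0,0.025],[0,0,0],0],[[0,0,0],[0,0,0],0]]}}

```text
time_s: 18.6
ee_pos: [0.5443, -0.3025, 0.0335]
tcp_rot: [3.139, -0.106, 0.004]
wrist_force: [-2.2, 1.2, 7.5]
finger_gap: 0.158
grasp_force: 25.0
```

Emit:
{"name": "play_rows", "arguments": {"deltas": [[[0,0,-0.02],[0,0,0],0.3],[[0,0,0],[0,0,0],0.4],[[0,0,-0.4],[0,0,0],0.4],[[0,0,-0.9],[0,0,0],0.4],[[0,0,-1],[0,0,0],0.4]]}}

```text
time_s: 19.1
ee_pos: [0.5429, -0.3016, 0.1249]
tcp_rot: [-3.138, 0.107, 0.001]
wrist_force: [0.2, -0.5, -0.4]
finger_gap: 0.4
grasp_force: 0.0
```

Emit:
{"name": "play_rows", "arguments": {"deltas": [[[0,0,-1],[0,0,0],0.4],[[0,0,-1],[0,0,0],0.4],[[0,0,-1],[0,0,0],0.4],[[0,0,0],[0,0,0],0.4]]}}

```text
time_s: 19.5
ee_pos: [0.5467, -0.3044, 0.2518]
tcp_rot: [3.133, -0.106, 0.018]
wrist_force: [-0.5, 0.4, -0.2]
finger_gap: 0.396
grasp_force: 0.0
```

Run:
```python
from h import *
np.set_printoptions(precision=3,suppress=True)
s=env.state();print(s['ee_pos'],goto(pick("syringe",.13),PICK))
p,D=env.snapshot("top");cv2.imwrite("pics/t3.png",cv2.resize(p[130:290,360:520,::-1],None,fx=3,fy=3))
```

```text
[ 0.547 -0.304  0.252] (array([ -3.56 , -11.795,   0.451]), array([ 0.658,  4.537, -2.33 ]))
```

View pics/t3.png

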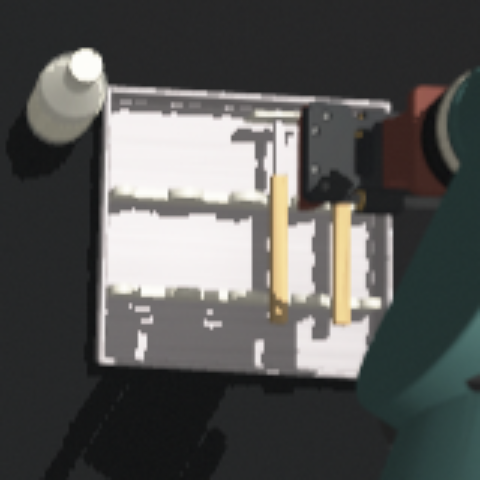

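The scraper is seated in place 3, handle (280,175)–(280,320). Next is the syringe.

Emit:
{"name": "play_rows", "arguments": {"deltas": [[[-0.3,-0.98,0],[0,0,0],0.45],[[-0.3,-0.98,0],[0,0,0],0.45],[[-0.3,-0.98,0],[0,0,0],0.45],[[-0.3,-0.98,0],[0,0,0],0.45],[[-0.3,-0.98,0],[0,0,0],0.45]]}}

```text
time_s: 20.05
ee_pos: [0.4954, -0.1009, 0.2434]
tcp_rot: [-3.139, 0.107, 0.001]
wrist_force: [0.5, 0.8, 0.6]
finger_gap: 0.448
grasp_force: 0.0
```

Emit:
{"name": "play_rows", "arguments": {"deltas": [[[-0.3,-0.98,0],[0,0,0],0.45],[[-0.3,-0.98,0],[0,0,0],0.45],[[-0.3,-0.98,0],[0,0,0],0.45],[[-0.3,-0.98,0],[0,0,0],0.45],[[-0.3,-0.98,0],[0,0,0],0.45]]}}

```text
time_s: 20.55
ee_pos: [0.4488, 0.0984, 0.2434]
tcp_rot: [3.139, -0.107, -0.001]
wrist_force: [0.1, 1.2, -0.7]
finger_gap: 0.45
grasp_force: 0.0
```

Emit:
{"name": "play_rows", "arguments": {"deltas": [[[-0.3,-0.98,0],[0,0,0],0.45],[[-0.3,-0.98,0],[0,0,0],0.45],[[0,0,0],[0.11,0.76,-0.39],0.45],[[0,0,0],[0.11,0.76,-0.39],0.45],[[0,0,0],[0.11,0.76,-0.39],0.45]]}}

```text
time_s: 21.05
ee_pos: [0.4308, 0.1772, 0.2433]
tcp_rot: [-3.092, -0.091, -0.376]
wrist_force: [0.0, 0.1, 0.5]
finger_gap: 0.447
grasp_force: 0.0
```

Emit:
{"name": "play_rows", "arguments": {"deltas": [[[0,0,0],[0.11,0.76,-0.39],0.45],[[0,0,0],[0.11,0.76,-0.39],0.45],[[0,0,0],[0.11,0.76,-0.39],0.45],[[0,0,0],[0,0,0],0.45]]}}

```text
time_s: 21.45
ee_pos: [0.4275, 0.1757, 0.2415]
tcp_rot: [-2.992, -0.274, -0.727]
wrist_force: [-0.9, -0.2, -0.7]
finger_gap: 0.45
grasp_force: 0.0
```

Run:
```python
from h import *
np.set_printoptions(precision=3,suppress=True)
s=env.state();print(s['joints'],s['ee_pos'],goto(pick("syringe",.006),PICK))
```

```text
[ 0.265 -0.056  2.135 -0.055  0.587  1.691] [0.427 0.176 0.242] (array([0.097, 0.064, 3.482]), array([-0.067,  0.107, -0.02 ]))
```

Emit:
{"name": "play_rows", "arguments": {"deltas": [[[0,0.06,0.45],[-0.06,0.1,-0.02],0.45],[[0,0,1],[0,0,0],0.45],[[0,0,1],[0,0,0],0.45],[[0,0,0.7],[0,0,0],0.45],[[0,0,0.33],[0,0,0],0.45]]}}

```text
time_s: 21.95
ee_pos: [0.4974, 0.1867, 0.1197]
tcp_rot: [-2.995, -0.272, -0.741]
wrist_force: [0.1, -0.5, -0.1]
finger_gap: 0.449
grasp_force: 0.0
```

Emit:
{"name": "play_rows", "arguments": {"deltas": [[[0,0,0],[0,0,0],0.45],[[0,0,0],[0,0,0],0],[[0,0,0],[0,0,0],0],[[0,0,0],[0,0,0],0],[[0,0,0],[0,0,0],0]], "grip_force": 18}}

```text
time_s: 22.45
ee_pos: [0.4972, 0.187, 0.1242]
tcp_rot: [-2.991, -0.274, -0.752]
wrist_force: [-0.1, 0.1, -0.2]
finger_gap: 0.224
grasp_force: 18.0
```

Run:
```python
from h import *
np.set_printoptions(precision=3,suppress=True)
s=env.state();print(s['joints'],s['ee_pos'],s['wrist_force'],goto(pick("syringe",.006),PICK))
```

```text
[ 0.252  0.277  2.179 -0.163  0.197  1.792] [0.497 0.187 0.124] [-0.107  0.095 -0.21 ] (array([-0.124, -0.001,  0.062]), array([-0.006, -0.04 , -0.007]))
```

Emit:
{"name": "play_rows", "arguments": {"deltas": [[[0,0,-0.4],[0,0,0],0],[[0,0,-0.8],[0,0,0],0],[[0,0,-1],[0,0,0],0],[[0,0,-1],[0,0,0],0],[[0,0,0],[0,0,0],0]]}}

```text
time_s: 22.95
ee_pos: [0.438, 0.1763, 0.2412]
tcp_rot: [-2.987, -0.274, -0.763]
wrist_force: [0.9, 0.3, -1.0]
finger_gap: 0.223
grasp_force: 18.0
```

Run:
```python
from h import *
np.set_printoptions(precision=3,suppress=True)
s=env.state();print(s['joints'],s['ee_pos'],s['wrist_force'],goto(place(2,.2)-[.03,0,0],DOWN))
look("w5")
```

```text
[ 0.266 -0.043  2.136 -0.073  0.551  1.706] [0.438 0.176 0.241] [ 0.905  0.299 -0.998] (array([-0.6  , 10.733,  0.825]), array([-0.612, -4.75 ,  2.331]))
```

View pics/w5.png

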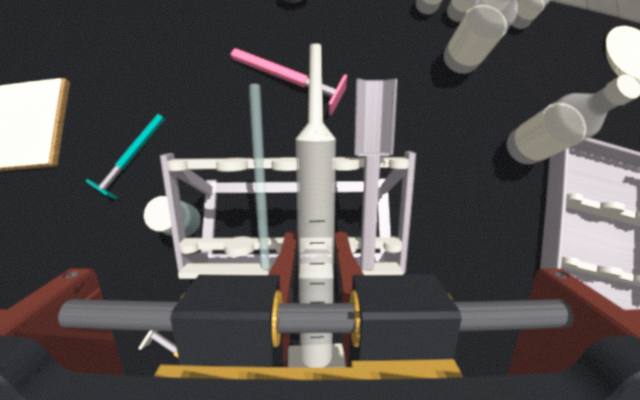

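The syringe is held straight (316,50)–(316,360), with the scoop (375,210) and rod undisturbed. Joint 5 touched its limit, so I will tilt less for the scoop. Now I carry the syringe to place 2.

Emit:
{"name": "play_rows", "arguments": {"deltas": [[[-0.06,0.98,0],[0,0,0],0],[[-0.06,0.98,0],[0,0,0],0],[[-0.06,0.98,0],[0,0,0],0],[[-0.06,0.98,0],[0,0,0],0],[[-0.06,0.98,0],[0,0,0],0]]}}

```text
time_s: 23.5
ee_pos: [0.4624, -0.0181, 0.2292]
tcp_rot: [-2.992, -0.273, -0.748]
wrist_force: [0.4, 0.5, -0.2]
finger_gap: 0.22
grasp_force: 18.0
```

Emit:
{"name": "play_rows", "arguments": {"deltas": [[[-0.06,0.98,0],[0,0,0],0],[[-0.06,0.98,0],[0,0,0],0],[[-0.06,0.98,0],[0,0,0],0],[[-0.06,0.98,0],[0,0,0],0],[[-0.06,0.98,0],[0,0,0],0]]}}

```text
time_s: 24.0
ee_pos: [0.4874, -0.2131, 0.2227]
tcp_rot: [-2.992, -0.271, -0.747]
wrist_force: [0.4, -0.0, -0.1]
finger_gap: 0.222
grasp_force: 18.0
```

Emit:
{"name": "play_rows", "arguments": {"deltas": [[[-0.06,0.93,0],[0,0,0],0],[[0,0,0.08],[-0.1,-0.79,0.39],0],[[0,0,0.08],[-0.1,-0.79,0.39],0],[[0,0,0.08],[-0.1,-0.79,0.39],0],[[0,0,0.08],[-0.1,-0.79,0.39],0]]}}

```text
time_s: 24.5
ee_pos: [0.4969, -0.2479, 0.2097]
tcp_rot: [-3.118, -0.018, -0.24]
wrist_force: [0.3, -0.0, -0.9]
finger_gap: 0.228
grasp_force: 18.0
```

Emit:
{"name": "play_rows", "arguments": {"deltas": [[[0,0,0.08],[-0.1,-0.79,0.39],0],[[0,0,0.08],[-0.1,-0.79,0.39],0],[[0,0,0],[0,0,0],0]]}}

```text
time_s: 24.8
ee_pos: [0.4996, -0.2471, 0.2028]
tcp_rot: [3.139, -0.103, -0.016]
wrist_force: [0.3, 1.0, -1.0]
finger_gap: 0.22
grasp_force: 18.0
```

Run:
```python
from h import *
np.set_printoptions(precision=3,suppress=True)
s=env.state();print(s['ee_pos'],goto(place(2,.0385)+RTRAY.apply([.005,0,0]),DOWN))
```

```text
[ 0.5   -0.247  0.203] (array([ 1.203, -0.082,  4.095]), array([0.009, 0.096, 0.005]))
```

Emit:
{"name": "play_rows", "arguments": {"deltas": [[[0.6,-0.04,0.3],[0,0.1,0],0],[[0.6,-0.04,0.3],[0,0,0],0],[[0,0,1],[0,0,0],0],[[0,0,0.9],[0,0,0],0],[[0,0,0.8],[0,0,0],0]]}}

```text
time_s: 25.3
ee_pos: [0.5451, -0.2472, 0.0703]
tcp_rot: [3.14, -0.105, 0.005]
wrist_force: [0.5, -0.0, -0.1]
finger_gap: 0.218
grasp_force: 18.0
```

Emit:
{"name": "play_rows", "arguments": {"deltas": [[[0,0,0.4],[0,0,0],0],[[0,0,0.2],[0,0,0],0],[[0,0,0],[0,0,0],0],[[0,0,0],[0,0,0],0]]}}

```text
time_s: 25.7
ee_pos: [0.5466, -0.248, 0.0495]
tcp_rot: [3.138, -0.106, 0.006]
wrist_force: [0.2, 0.2, -0.8]
finger_gap: 0.219
grasp_force: 18.0
```

Run:
```python
from h import *
np.set_printoptions(precision=3,suppress=True)
s=env.state();print(s['wrist_force'],s['ee_pos'],goto(place(2,.0385)+RTRAY.apply([.005,0,0]),DOWN))
```

```text
[ 0.157  0.192 -0.793] [ 0.547 -0.248  0.049] (array([-0.013, -0.023,  0.274]), array([ 0.016, -0.039, -0.012]))
```

Emit:
{"name": "play_rows", "arguments": {"deltas": [[[0,-0.02,0.1],[0,0,0],0],[[0,0,0.08],[0,0,0],0],[[0,0,0.03],[0,0,0],0],[[0,0,0],[0,0,0],0]]}}

```text
time_s: 26.1
ee_pos: [0.5465, -0.2467, 0.0407]
tcp_rot: [3.138, -0.106, 0.005]
wrist_force: [1.1, 0.3, -0.7]
finger_gap: 0.223
grasp_force: 18.0
```

Emit:
{"name": "play_rows", "arguments": {"deltas": [[[0,0,0.025],[0,0,0],0],[[0,0,0],[0,0,0],0]]}}

```text
time_s: 26.3
ee_pos: [0.5465, -0.2467, 0.0396]
tcp_rot: [3.138, -0.106, 0.005]
wrist_force: [-0.9, 0.5, -0.7]
finger_gap: 0.221
grasp_force: 18.0
```

Emit:
{"name": "play_rows", "arguments": {"deltas": [[[0,0,0.025],[0,0,0],0],[[0,0,0],[0,0,0],0]]}}

```text
time_s: 26.5
ee_pos: [0.5465, -0.2467, 0.0385]
tcp_rot: [3.138, -0.106, 0.004]
wrist_force: [0.4, -0.2, -0.6]
finger_gap: 0.224
grasp_force: 18.0
```

Emit:
{"name": "play_rows", "arguments": {"deltas": [[[0,0,0.025],[0,0,0],0],[[0,0,0],[0,0,0],0]]}}

```text
time_s: 26.7
ee_pos: [0.5465, -0.2468, 0.0383]
tcp_rot: [3.138, -0.106, 0.005]
wrist_force: [-1.9, 1.8, 5.4]
finger_gap: 0.223
grasp_force: 18.0
```

Contact. I release and go for the scoop with a 20° tilt.

Emit:
{"name": "play_rows", "arguments": {"deltas": [[[0,0,-0.02],[0,0,0],0.35],[[0,0,0],[0,0,0],0.4],[[0,0,-0.4],[0,0,0],0.4],[[0,0,-0.9],[0,0,0],0.4],[[0,0,-1],[0,0,0],0.4]]}}

```text
time_s: 27.2
ee_pos: [0.5452, -0.246, 0.1301]
tcp_rot: [-3.14, 0.106, 0.0]
wrist_force: [0.6, -0.5, -0.2]
finger_gap: 0.402
grasp_force: 0.0
```

Emit:
{"name": "play_rows", "arguments": {"deltas": [[[0,0,-1],[0,0,0],0.4],[[0,0,-1],[0,0,0],0.4],[[0,0,-1],[0,0,0],0.4],[[0,0,0],[0,0,0],0.4]]}}

```text
time_s: 27.6
ee_pos: [0.5491, -0.2483, 0.2566]
tcp_rot: [3.133, -0.106, 0.02]
wrist_force: [0.8, 0.3, 0.1]
finger_gap: 0.403
grasp_force: 0.0
```

```bash
cat >> h.py <<'E'
T20=np.radians(20);U20=EX*np.cos(T20)+np.array([0,0,np.sin(T20)]);PICK20=np.c_[U20,-EY,-np.cross(U20,EY)]
E
python3 - <<'E'
from h import *
np.set_printoptions(precision=3,suppress=True)
s=env.state();print(s['ee_pos'],goto(pick("scoop",.003)+.13*np.cross(U20,EY),PICK20))
E
```

```text
[ 0.549 -0.248  0.257] (array([-2.803, -9.125,  0.342]), array([ 0.494,  3.201, -2.355]))
```

Emit:
{"name": "play_rows", "arguments": {"deltas": [[[-0.28,-0.91,0.02],[0,0,0],0.4],[[-0.28,-0.91,0.02],[0,0,0],0.4],[[-0.28,-0.91,0.02],[0,0,0],0.4],[[-0.28,-0.91,0.02],[0,0,0],0.4],[[-0.28,-0.91,0.02],[0,0,0],0.4]]}}

```text
time_s: 28.1
ee_pos: [0.5013, -0.0596, 0.245]
tcp_rot: [3.139, -0.107, 0.003]
wrist_force: [0.0, 0.7, 0.7]
finger_gap: 0.399
grasp_force: 0.0
```

Emit:
{"name": "play_rows", "arguments": {"deltas": [[[-0.28,-0.91,0.02],[0,0,0],0.4],[[-0.28,-0.91,0.02],[0,0,0],0.4],[[-0.28,-0.91,0.02],[0,0,0],0.4],[[-0.28,-0.91,0.02],[0,0,0],0.4],[[-0.28,-0.91,0.02],[0,0,0],0.4]]}}

```text
time_s: 28.6
ee_pos: [0.4577, 0.1256, 0.2408]
tcp_rot: [3.138, -0.106, 0.003]
wrist_force: [-0.2, -0.4, 0.1]
finger_gap: 0.397
grasp_force: 0.0
```

Emit:
{"name": "play_rows", "arguments": {"deltas": [[[0,0,0],[0.12,0.8,-0.59],0.4],[[0,0,0],[0.12,0.8,-0.59],0.4],[[0,0,0],[0.12,0.8,-0.59],0.4],[[0,0,0],[0.12,0.8,-0.59],0.4],[[0,0,0],[0,0,0],0.4]]}}

```text
time_s: 29.1
ee_pos: [0.4549, 0.1239, 0.2396]
tcp_rot: [-3.048, -0.279, -0.518]
wrist_force: [0.1, 0.0, -0.4]
finger_gap: 0.399
grasp_force: 0.0
```

Run:
```python
from h import *
np.set_printoptions(precision=3,suppress=True)
s=env.state();print(s['joints'],s['ee_pos'],goto(pick("scoop",.003),PICK20))
```

```text
[0.09  0.005 2.02  0.052 0.781 1.448] [0.455 0.124 0.24 ] (array([0.198, 0.066, 3.317]), array([-0.058,  0.115, -0.015]))
```

Emit:
{"name": "play_rows", "arguments": {"deltas": [[[0.1,0.06,0.6],[-0.06,0.1,-0.01],0.4],[[0,0,1],[0,0,0],0.4],[[0,0,0.9],[0,0,0],0.4],[[0,0,0.5],[0,0,0],0.4],[[0,0,0],[0,0,0],0.4]]}}

```text
time_s: 29.6
ee_pos: [0.5027, 0.1301, 0.127]
tcp_rot: [-3.052, -0.276, -0.53]
wrist_force: [-0.5, 0.2, -0.0]
finger_gap: 0.401
grasp_force: 0.0
```

Run:
```python
from h import *
np.set_printoptions(precision=3,suppress=True)
s=env.state();print(s['joints'],s['ee_pos'],goto(pick("scoop",.003),PICK20))
```

```text
[0.1   0.263 2.084 0.063 0.452 1.439] [0.503 0.13  0.127] (array([-0.01 , -0.021,  0.263]), array([ 0.003,  0.047, -0.025]))
```

Emit:
{"name": "play_rows", "arguments": {"deltas": [[[0,-0.02,0.26],[0,0,0],0.4],[[0,0,0],[0,0,0],0],[[0,0,0],[0,0,0],0],[[0,0,0],[0,0,0],0],[[0,0,0],[0,0,0],0]], "grip_force": 30}}

```text
time_s: 30.1
ee_pos: [0.5067, 0.1317, 0.1212]
tcp_rot: [-3.05, -0.279, -0.543]
wrist_force: [-1.8, 0.4, 2.5]
finger_gap: 0.158
grasp_force: 30.0
```

Run:
```python
from h import *
np.set_printoptions(precision=3,suppress=True)
s=env.state();print(s['joints'],s['ee_pos'],s['wrist_force'],goto(pick("scoop",.003),PICK20))
```

```text
[0.103 0.278 2.088 0.065 0.425 1.437] [0.507 0.132 0.121] [-1.771  0.448  2.51 ] (array([-0.06,  0.  ,  0.09]), array([ 0.007, -0.029, -0.007]))
```

Emit:
{"name": "play_rows", "arguments": {"deltas": [[[-0.06,0,-0.4],[0,0,0],0],[[-0.12,0,-0.8],[0,0,0],0],[[0,0,-1],[0,0,0],0],[[0,0,-1],[0,0,0],0],[[0,0,0],[0,0,0],0]]}}

```text
time_s: 30.6
ee_pos: [0.458, 0.1226, 0.2433]
tcp_rot: [-3.048, -0.279, -0.555]
wrist_force: [2.0, -0.1, -0.7]
finger_gap: 0.157
grasp_force: 30.0
```

```bash
cat >> h.py <<'E'
DOWN8=(RTRAY*R.from_euler('z',180,degrees=True)*R.from_rotvec([0,np.pi,0])*R.from_euler('y',-8,degrees=True)).as_matrix()
E
python3 - <<'E'
from h import *
np.set_printoptions(precision=3,suppress=True)
# same turn that lays the slope level: PICK->DOWN ; expected gripper pose for level tool:
Rrel=R.from_matrix(PICK).inv()*R.from_matrix(PICK20)
D=(R.from_matrix(DOWN)*Rrel).as_matrix();print(D,"\n",DOWN8)
np.save("D8.npy",D)
s=env.state();print(s['joints'],s['ee_pos'],s['wrist_force'],goto(place(1,.2)-[.03,0,0],D))
look("w6")
E
```

```text
[[ 0.988 -0.066 -0.139]
 [-0.066 -0.998  0.009]
 [-0.139 -0.    -0.99 ]] 
 [[ 0.988 -0.066 -0.139]
 [-0.066 -0.998  0.009]
 [-0.139 -0.    -0.99 ]]
[ 0.092 -0.004  2.027  0.045  0.76   1.453] [0.458 0.123 0.243] [ 2.029 -0.06  -0.723] (array([-0.405,  7.963,  1.014]), array([-0.252, -4.746,  2.387]))
```

View pics/w6.png

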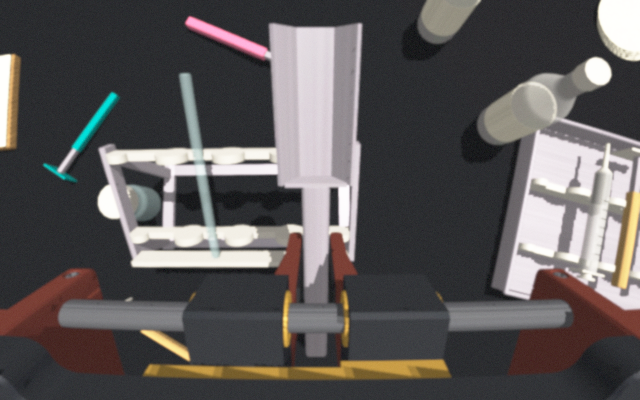

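The scoop is held straight (316,30)–(316,350). At right, the syringe lies in place 2, nozzle outward at (604,150). I carry the scoop to place 1.

Emit:
{"name": "play_rows", "arguments": {"deltas": [[[-0.05,1,0.03],[0,0,0],0],[[-0.05,1,0.03],[0,0,0],0],[[-0.05,1,0.03],[0,0,0],0],[[-0.05,1,0.03],[0,0,0],0],[[-0.05,1,0.03],[0,0,0],0]]}}

```text
time_s: 31.15
ee_pos: [0.4849, -0.077, 0.2274]
tcp_rot: [-3.05, -0.278, -0.537]
wrist_force: [0.0, 0.5, -0.8]
finger_gap: 0.153
grasp_force: 30.0
```

Emit:
{"name": "play_rows", "arguments": {"deltas": [[[-0.05,1,0.03],[0,0,0],0],[[-0.05,1,0.03],[0,0,0],0],[[-0.05,0.96,0.03],[0,0,0],0],[[0,0,0.05],[-0.04,-0.79,0.4],0],[[0,0,0.05],[-0.04,-0.79,0.4],0]]}}

```text
time_s: 31.65
ee_pos: [0.5026, -0.1949, 0.2177]
tcp_rot: [-3.103, -0.141, -0.278]
wrist_force: [0.2, 0.5, -1.6]
finger_gap: 0.156
grasp_force: 30.0
```

Emit:
{"name": "play_rows", "arguments": {"deltas": [[[0,0,0.05],[-0.04,-0.79,0.4],0],[[0,0,0.05],[-0.04,-0.79,0.4],0],[[0,0,0.05],[-0.04,-0.79,0.4],0],[[0,0,0.05],[-0.04,-0.79,0.4],0],[[0,0,0],[0,0,0],0]]}}

```text
time_s: 32.15
ee_pos: [0.5057, -0.1922, 0.2091]
tcp_rot: [-3.125, 0.104, 0.237]
wrist_force: [0.1, 0.6, -1.3]
finger_gap: 0.156
grasp_force: 30.0
```

Run:
```python
from h import *
np.set_printoptions(precision=3,suppress=True)
D=np.load("D8.npy");s=env.state();print(s['joints'],s['ee_pos'],"hover55",goto(place(1,.055)+RTRAY.apply([.002,0,0]),D))
```

```text
[-0.453  0.38   1.561 -0.057  1.341  1.202] [ 0.506 -0.192  0.209] hover55 (array([ 1.596, -0.094,  3.655]), array([-0.011,  0.113, -0.001]))
```

Emit:
{"name": "play_rows", "arguments": {"deltas": [[[0.4,-0.03,0.9],[0,0.11,0],0],[[0.4,-0.03,0.9],[0,0,0],0],[[0.4,-0.03,0.9],[0,0,0],0],[[0.4,0,0.6],[0,0,0],0],[[0,0,0.35],[0,0,0],0]]}}

```text
time_s: 32.65
ee_pos: [0.5471, -0.1914, 0.0554]
tcp_rot: [-3.126, 0.104, 0.215]
wrist_force: [-0.4, -0.1, -0.5]
finger_gap: 0.157
grasp_force: 30.0
```

Emit:
{"name": "play_rows", "arguments": {"deltas": [[[0,0,0],[0,0,0],0],[[0,0,0],[0,0,0],0]]}}

```text
time_s: 32.85
ee_pos: [0.5469, -0.1918, 0.0589]
tcp_rot: [-3.128, 0.106, 0.214]
wrist_force: [-0.1, 1.0, -0.5]
finger_gap: 0.16
grasp_force: 30.0
```

Run:
```python
from h import *
np.set_printoptions(precision=3,suppress=True)
D=np.load("D8.npy");s=env.state();print(s['wrist_force'],s['ee_pos'],goto(place(1,.0366)+RTRAY.apply([.002,0,0]),D))
```

```text
[-0.073  0.965 -0.479] [ 0.547 -0.192  0.059] (array([ 0.075, -0.021,  0.552]), array([-0.005, -0.027, -0.012]))
```

Emit:
{"name": "play_rows", "arguments": {"deltas": [[[0.04,-0.02,0.2],[0,0,0],0],[[0.03,0,0.15],[0,0,0],0],[[0,0,0.06],[0,0,0],0],[[0,0,0.03],[0,0,0],0],[[0,0,0],[0,0,0],0]]}}

```text
time_s: 33.35
ee_pos: [0.5481, -0.191, 0.0406]
tcp_rot: [-3.128, 0.106, 0.214]
wrist_force: [0.0, -0.3, -1.0]
finger_gap: 0.162
grasp_force: 30.0
```

Emit:
{"name": "play_rows", "arguments": {"deltas": [[[0,0,0.03],[0,0,0],0],[[0,0,0],[0,0,0],0]]}}

```text
time_s: 33.55
ee_pos: [0.548, -0.191, 0.0394]
tcp_rot: [-3.128, 0.106, 0.214]
wrist_force: [-0.7, -0.4, -0.8]
finger_gap: 0.158
grasp_force: 30.0
```

Emit:
{"name": "play_rows", "arguments": {"deltas": [[[0,0,0.03],[0,0,0],0],[[0,0,0],[0,0,0],0]]}}

```text
time_s: 33.75
ee_pos: [0.5477, -0.1909, 0.0382]
tcp_rot: [-3.128, 0.106, 0.214]
wrist_force: [-1.0, -0.2, -2.0]
finger_gap: 0.156
grasp_force: 30.0
```

Run:
```python
from h import *
np.set_printoptions(precision=3,suppress=True)
D=np.load("D8.npy");s=env.state();print(s['wrist_force'],s['torque'],s['ee_pos'],goto(place(1,.0366)+RTRAY.apply([.002,0,0]),D))
```

```text
[-1.02  -0.245 -1.981] [0.008 0.092 0.02 ] [ 0.548 -0.191  0.038] (array([-0.015,  0.002,  0.041]), array([-0.003, -0.027, -0.013]))
```

Emit:
{"name": "play_rows", "arguments": {"deltas": [[[0,0,0.025],[0,0,0],0],[[0,0,0],[0,0,0],0]]}}

```text
time_s: 33.95
ee_pos: [0.5476, -0.1909, 0.0371]
tcp_rot: [-3.128, 0.106, 0.214]
wrist_force: [-0.1, -0.5, -1.3]
finger_gap: 0.156
grasp_force: 30.0
```

Emit:
{"name": "play_rows", "arguments": {"deltas": [[[0,0,0.025],[0,0,0],0],[[0,0,0],[0,0,0],0]]}}

```text
time_s: 34.15
ee_pos: [0.5476, -0.191, 0.0364]
tcp_rot: [-3.128, 0.106, 0.214]
wrist_force: [0.2, 0.5, 0.0]
finger_gap: 0.159
grasp_force: 30.0
```

Emit:
{"name": "play_rows", "arguments": {"deltas": [[[0,0,0.02],[0,0,0],0],[[0,0,0],[0,0,0],0]]}}

```text
time_s: 34.35
ee_pos: [0.5476, -0.191, 0.0363]
tcp_rot: [-3.128, 0.106, 0.213]
wrist_force: [-1.7, 0.6, 5.5]
finger_gap: 0.157
grasp_force: 30.0
```

Emit:
{"name": "play_rows", "arguments": {"deltas": [[[0,0,-0.02],[0,0,0],0.3],[[0,0,0],[0,0,0],0.4],[[0,0,-0.4],[0,0,0],0.4],[[-0.1,0,-0.9],[0,0,0],0.4],[[-0.1,0,-1],[0,0,0],0.4]]}}

```text
time_s: 34.85
ee_pos: [0.551, -0.1908, 0.1282]
tcp_rot: [-3.126, 0.106, 0.219]
wrist_force: [0.3, -0.8, -1.0]
finger_gap: 0.402
grasp_force: 0.0
```

Emit:
{"name": "play_rows", "arguments": {"deltas": [[[-0.2,0,-1],[0,0,0],0.4],[[-0.2,0,-1],[0,0,0],0.4],[[-0.2,0,-1],[0,0,0],0.4],[[0,-1,0],[0,0,0],0.4],[[0,-1,0],[0,0,0],0.4]]}}

```text
time_s: 35.35
ee_pos: [0.5511, -0.1112, 0.2523]
tcp_rot: [-3.129, 0.11, 0.208]
wrist_force: [1.5, 0.5, -0.2]
finger_gap: 0.403
grasp_force: 0.0
```

Emit:
{"name": "play_rows", "arguments": {"deltas": [[[0,-1,0],[0,0,0],0.4],[[0,-1,0],[0,0,0],0.4],[[0,-1,0],[0,0,0],0.4],[[0,-1,0],[0,0,0],0.4],[[0,-1,0],[0,0,0],0.4]]}}

```text
time_s: 35.85
ee_pos: [0.5634, 0.0902, 0.2505]
tcp_rot: [-3.128, 0.106, 0.214]
wrist_force: [0.1, 0.5, -0.6]
finger_gap: 0.403
grasp_force: 0.0
```

Run:
```python
from h import *
np.set_printoptions(precision=4,suppress=True)
s=env.state();print(s['time_s'],s['ee_pos'])
p,D=env.snapshot("top");np.savez("top_end.npz",p=p,d=D);P=cloud("top",D).reshape(-1,3)
L=RTRAY.inv().apply(P-TC);z=L[:,2]
fl=z[(abs(L[:,0])<.11)&(abs(L[:,1])<.11)&(z<.01)];print("floor",np.median(fl))
for i,y in enumerate([.084,.028,-.028,-.084]):
    for x0 in(-.095,-.075,-.045,-.02,0,.015,.045,.065,.085,.1,.11):
        k=(L[:,0]>x0)&(L[:,0]<x0+.01)&(abs(L[:,1]-y)<.028)&(z>.026)&(z<.08)
        if k.sum()>1:print(i+1,"x%.3f y %.4f..%.4f z %.4f max %.4f n%d"%(x0,L[k,1].min(),L[k,1].max(),np.median(z[k]),z[k].max(),k.sum()))
# others vs start
D0=np.load("top0.npz")['d']
for n,uv in dict(tall=(388,151),far=(342,98),jar=(199,241),rod=(243,220)).items():print(n,D0[uv[1],uv[0]],D[uv[1],uv[0]])
```

```text
35.85 [0.5634 0.0902 0.2505]
floor 0.0020723574764087704
1 x-0.075 y 0.0581..0.1119 z 0.0389 max 0.0461 n37
1 x-0.045 y 0.0766..0.0911 z 0.0406 max 0.0451 n24
1 x-0.020 y 0.0772..0.0909 z 0.0395 max 0.0428 n23
1 x0.000 y 0.0770..0.0912 z 0.0427 max 0.0455 n20
1 x0.015 y 0.0580..0.1120 z 0.0393 max 0.0470 n36
1 x0.045 y 0.0680..0.1016 z 0.0338 max 0.0445 n47
1 x0.065 y 0.0655..0.1022 z 0.0327 max 0.0455 n53
1 x0.085 y 0.0662..0.1022 z 0.0336 max 0.0437 n50
1 x0.100 y 0.0662..0.0995 z 0.0333 max 0.0435 n33
1 x0.110 y 0.0593..0.1119 z 0.0309 max 0.0354 n11
2 x-0.075 y 0.0022..0.0558 z 0.0471 max 0.0523 n43
2 x-0.045 y 0.0182..0.0380 z 0.0477 max 0.0509 n30
2 x-0.020 y 0.0186..0.0380 z 0.0462 max 0.0513 n27
2 x0.000 y 0.0197..0.0388 z 0.0471 max 0.0529 n29
2 x0.015 y 0.0009..0.0554 z 0.0456 max 0.0521 n45
2 x0.045 y 0.0194..0.0388 z 0.0466 max 0.0532 n29
2 x0.065 y 0.0260..0.0334 z 0.0428 max 0.0460 n8
2 x0.085 y 0.0280..0.0309 z 0.0431 max 0.0452 n7
2 x0.100 y 0.0278..0.0298 z 0.0398 max 0.0412 n2
2 x0.110 y 0.0016..0.0551 z 0.0299 max 0.0362 n11
3 x-0.075 y -0.0545..-0.0016 z 0.0406 ma
[... 405 characters left out ...]
2 z 0.0433 max 0.0524 n72
3 x0.110 y -0.0560..-0.0039 z 0.0292 max 0.0338 n10
4 x-0.075 y -0.1109..-0.0566 z 0.0409 max 0.0481 n32
4 x-0.045 y -0.0890..-0.0782 z 0.0401 max 0.0456 n19
4 x-0.020 y -0.0900..-0.0764 z 0.0416 max 0.0469 n24
4 x0.000 y -0.0905..-0.0774 z 0.0404 max 0.0444 n24
4 x0.015 y -0.1116..-0.0560 z 0.0394 max 0.0455 n36
4 x0.045 y -0.0951..-0.0724 z 0.0359 max 0.0397 n35
4 x0.065 y -0.0956..-0.0725 z 0.0353 max 0.0380 n35
4 x0.085 y -0.0957..-0.0735 z 0.0353 max 0.0420 n33
4 x0.100 y -0.0953..-0.0728 z 0.0361 max 0.0400 n28
4 x0.110 y -0.1074..-0.0585 z 0.0307 max 0.0359 n14
tall 0.9768901 0.98181987
far 1.0016515 0.46924835
jar 1.0403852 1.0362066
rod 0.97911495 0.4095863
```

All four tools are level, seated and within about 1 mm of their place centres. The bottles and jar have not been disturbed, and the gripper is clear.

```bash
python3 -c "
from bench import env;print(env.close_job())"
```

```text
the job is handed in; nothing more can be done
None
```

The job is handed in at about 36 s of the 72 s: scoop, syringe, scraper and spatula lie left to right in the tray across both rests, handles towards the robot, within about 1 mm of centre by the last depth check. Three caveats: joint 5 read 0.197 against its 0.2 limit while picking the syringe, I viewed 11 pictures instead of the 10 allowed, and in that check the arm hid the far bottle and the rod.

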